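Seat a converter module in the test fixture and close the clamp

TASK

Put the black converter module into the pocket of the blue test fixture and press it down by hand against its stiff pin block until you feel it stop hard, leaning on it there for half a second with about 16 N and never loading it with more than 25 N. Only then swing the clamp fully shut over it; the clamp must not be used to force the module down. Let go, and leave the other things on the bench where they are.

Things in the scene. Friction and masses are not known exactly. Their poses are not given: they have to be found in the camera images.
- module_center (a point): Loose black converter module with a silver top face and an orange stripe: a block 64 x 42 x 34 mm (x, y, z), 0.20 to 0.30 kg. The point is its centre, half-way up, 17 mm over its underside; x runs along the 64 mm length, z up. Its top is flat and can be pressed at the middle. Either way round (half a turn) is right in the pocket. It starts lying flat on the bench.
- fixture: Blue test fixture fixed to the bench: base plate 170 x 120 x 20 mm (x, y, z), origin at the middle of its underside, at bench level. The pocket is centred over the origin. The clamp's hinge is on its +x side (away from the robot), between two steel posts up to 80 mm high at x = 66, y = +-44 mm.
- pocket_mouth (a point): Middle of the pocket's mouth, 55 mm over the bench, at the top of four L-shaped aluminium corner guides. Below 46 mm they enclose 68 x 46 mm (fixture x, y), 2 mm play all round the module; their lips flare to 4 mm more per side at the top. Between them the long sides (fixture +y, -y) are open over 48 mm for fingers, down to the base plate at 20 mm. Axes as the fixture.
- stop_nominal (a point): Nominal stop height, 26 mm over the bench. The pocket's floor is a black pin block that slides stiffly and stays where left: a module laid in rests on it 10 to 12 mm too high and goes down at about 8 N (its weight included) to the stop. The true stop is set up to 4 mm higher or lower and cannot be read, only felt: there the load climbs by 7 to 15 N per mm (firm rubber under the pins).
- seat_center (a point): Where the module's centre is when home at the nominal stop: over the fixture's origin, 43 mm up (underside at 26 mm, top at 60 mm); truly up to 4 mm higher or lower. Axes as the fixture; the module's 64 mm length goes along x.
- clamp (a joint): Angle of the hinged clamp in rad: 0 = shut, level over the module; grows as it swings up and away from the robot; 1.57 = upright, limit 2.0; starts at 1.65 to 1.85. Stiff hinge, stays where left (1 to 2 N at the red bar moves it). Two side rails 66 mm apart, a padded crossbar, a red bar at the free end. Shut, the pad is 1 to 9 mm clear of a module that is home, but meets one that is not.
- clamp_hinge (a point): Middle of the clamp's hinge axis, fixed to the fixture at x = 66 mm, 72 mm over the bench; the axis runs along the fixture's y.
- clamp_bar (a point): Middle of the clamp's red grip bar, a 14 mm thick, 74 mm long round bar along the fixture's y, 116 mm from the hinge axis. It swings with the clamp: at 0 it lies at fixture x = -50 mm, 72 mm over the bench; upright it is 188 mm over the bench. It can be pushed from behind (the side away from the robot) and then from above.
- screwdriver: Bystander: loose screwdriver 170 mm long, lying on the bench.
- reel: Bystander: loose blue reel, 48 mm wide, 30 mm high.
- meter: Bystander: loose yellow hand meter 150 x 75 x 40 mm, lying flat.
- mouse: Bystander: loose black computer mouse 100 x 58 x 28 mm.
- choke: Bystander: loose copper coil on a white foot 36 x 36 mm, 25 mm high.
- partstray: Bystander: loose grey divided tray 130 x 100 x 35 mm.
There are look-alikes about, which are no part of the job. Leave any yellow look-alike of the part that bears module_center alone.

How it is judged:
By the outcome, as a careful person would: the job done as asked, in the order asked, and still so for the second after the job is handed in, with the robot touching nothing.
It also fails if it takes over 72 s, if anything falls off the work surface, if the arm or the gripper's body presses on something with over 40 N, if the wrist force passes 120 N, or if a joint passes its speed limit or range.

ROBOT

A 6-joint arm with a two-finger parallel gripper is mounted at the origin on the work surface. World frame = base frame: x ahead of the robot, y to its left, z up, the work surface at z = 0. Lengths are in m, angles in rad, forces in N, time in s.
With the tool pointing down it reaches from about 0.35 to 0.8 m from the base axis. Payload 7.3 kg.
Tool frame: the origin (TCP) lies at the very end of the fingers, on their centre line; the grasp point (between the pads) lies 19 mm behind it (env.tcp_to_grasp is the z of the grasp point in the tool frame, in m); z points along the fingers, y is the direction in which the jaws open and shut (so a half turn about z gives the same grasp; the last joint's range is limited). The gripper opens to 85 mm and grips with 20 to 120 N. Pads are 22 mm wide; open, the fingers measure 114 mm over their backs; the gripper's body (76 mm by 85 mm) begins 54 mm behind the grasp point. The pads swing forward as they close: fully open they stand 13 mm farther back than shut.
Start: joints at [1.054, 0.342, 1.524, -0, 1.275, -0.146], TCP at [0.19, 0.489, 0.195] pointing down, gripper open.
Joint ranges: [-2.53, 2.53], [-0.77, 2.02], [0.04, 2.7], [-1, 4.14], [0.28, 2.66], [-3.11, 3.11]. Speed limits (rad/s): [2.57, 2.57, 3.14, 3.14, 3.14, 3.14].

INTERFACE

Orientations are given as a unit quaternion [x, y, z, w].
In Python, from station import env gives the robot as it stands.
- The arm moves only by the shell command python3 -m handwheel 'ROWS' [FORCE]. ROWS is JSON, a list of rows, each an object of numbers: "x", "y", "z": the shift along the tool's x, y, z in cm; "rx", "ry", "rz": the turn, a rotation vector about the tool's x, y, z in degrees; "gripper": the finger opening in cm, from 0 to 8.54. A call has 1 to 5 rows; each row shifts and turns the pose as measured when the row begins, along the tool's axes as they then stand; what a row does not reach is not made up. A row lasts 1/12 s, in which the tool goes at most 41.7 mm and 7.16 degrees, less where a joint would pass 70% of its speed; a pose out of reach is approached as far as the arm can. A call with a gripper value outside its range is refused whole. The fingers move at their own pace and stop on an object; FORCE is the grip in N (left out, the last holds). Time passes only in rows, so rows that do not move let the fingers close. It gives the time, the measured TCP pose, the force and the opening at its end, in the units of the state.
- env.state(): the state, without advancing time (a new reading comes with each control period).
- env.get_image(name): name is "side" or "top" or "wrist"; returns the picture (400x640x3 uint8, blue, green, red); there is no depth.
- env.camera_model(name): a dict with "K" (3x3 intrinsics, pixels), "D" ([k1, k2, p1, p2, k3] as OpenCV has them; the pictures are not rectified), "world_from_camera" (4x4, takes a point from camera to world coordinates); the wrist camera has in their place "hand_eye" (4x4, takes a point from camera to tool coordinates, whose origin is the TCP and whose axes are the flange's). Camera axes: x right, y down, z forward; pixel columns grow to the right and rows downward; lengths in m; the calibration is good to about 2 mm. A picture is of the moment at which its call begins: read the wrist's pose just before it. camera_model takes no time and is no camera call.
- env.sign_off(): hands the job in, once; it reports no verdict.
The state is a dict: "clock": time; "qpos": joint angles; "qvel": joint speeds; "joint_torque": joint torques, N m; "ee_pos": TCP position; "ee_rot": TCP orientation; "force": force on the tool from outside, world axes, zero at the start; "ft_torque": the same for the moment, N m; "grip_width": finger opening in m.
Only numpy, scipy, OpenCV 4.12 (cv2) and the standard library are available. Lean on these libraries where they do the work, as an engineer would, in place of code of your own. Each camera call takes 0.05 s, during which the arm holds its last target.

## Working session

There is one attempt and no reset: what is moved stays moved. The work goes in short steps, Python scripts to look and compute and a shell command to move; the robot and the scene stay as the last step left them, time stands still between calls to the robot, and variables do not carry over. Pictures are saved under pics/ and viewed, and the job is handed in when it is done.

```bash
ls; mkdir -p pics; python3 - <<'E'
from station import env
import cv2
for n in("top","side","wrist"):
    cv2.imwrite(f"pics/{n}0.png",env.get_image(n))
s=env.state(); print(s); print(env.tcp_to_grasp)
for n in("top","side","wrist"): print(env.camera_model(n))
E
```

```text
pics
{'clock': 0.15, 'qpos': array([ 1.05401764e+00,  3.42561252e-01,  1.52474364e+00, -1.45588324e-05,
        1.27540584e+00, -1.46011938e-01]), 'qvel': array([-0.00195601, -0.00200859, -0.00248796,  0.00217909, -0.00093194,
       -0.00015627]), 'joint_torque': array([ 1.57818980e-03, -4.33905351e+01, -2.46149719e+01, -7.71482428e-05,
        5.75726212e-03,  4.76123819e-05]), 'ee_pos': array([0.19005441, 0.48905105, 0.19490521]), 'ee_rot': array([ 1.84321239e-01,  9.82865895e-01, -5.30882736e-04, -1.75304983e-04]), 'force': array([ 0.30907678, -0.13316726, -0.02264348]), 'ft_torque': array([0.00735685, 0.00149322, 0.01640883]), 'grip_width': 0.08532443047319774}
-0.0187
{'K': array([[486.48955898,   0.        , 319.63528078],
       [  0.        , 486.48955898, 204.25204319],
       [  0.        ,   0.        ,   1.        ]]), 'D': array([-0.00482582,  0.        ,  0.        ,  0.        ,  0.        ]), 'world_from_camera': array([[ 6.37093847e-02, -9.78144699e-01,  1.97924385e-01,
         1.65264550e-01],
       [-9.97968114e-01, -6.26168067e-02,  1.17804430e-02,
        -3.8
[... 581 characters left out ...]
31, -0.79700323, -0.60391127,  0.75854807],
       [ 0.        ,  0.        ,  0.        ,  1.        ]])}
{'K': array([[305.65871039,   0.        , 323.44927333],
       [  0.        , 305.65871039, 200.86227796],
       [  0.        ,   0.        ,   1.        ]]), 'D': array([-0.02977292,  0.        ,  0.        ,  0.        ,  0.        ]), 'hand_eye': array([[ 9.03106959e-04, -9.62830677e-01, -2.70104187e-01,
         6.89700090e-02],
       [ 9.99998965e-01,  1.17210446e-03, -8.34611681e-04,
         1.57991686e-05],
       [ 1.12018005e-03, -2.70103154e-01,  9.62830739e-01,
        -1.78872648e-01],
       [ 0.00000000e+00,  0.00000000e+00,  0.00000000e+00,
         1.00000000e+00]])}
```

View pics/top0.png

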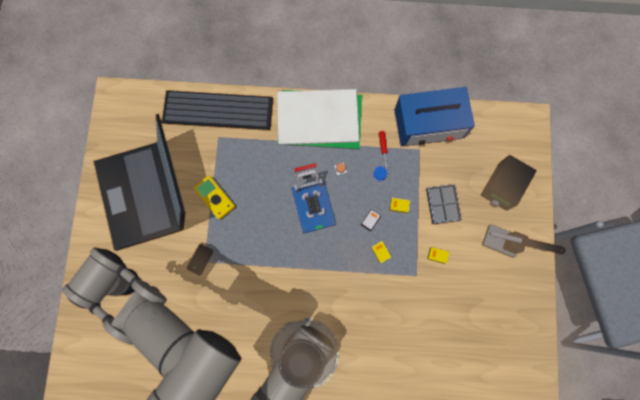

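View pics/side0.png

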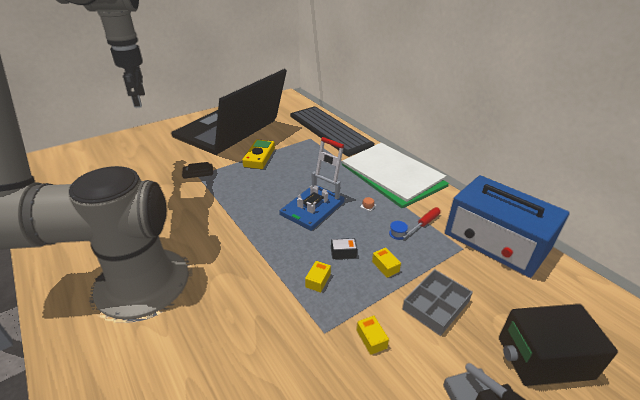

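View pics/wrist0.png

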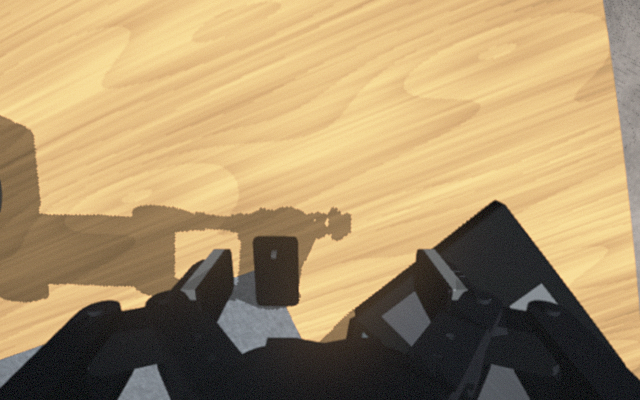

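The top view shows the fixture near (315,207), with its red bar at (305,167). The silver-topped module is near (371,220), with yellow decoys around it. I'll enlarge these.

```bash
python3 - <<'E'
import cv2
a=cv2.imread("pics/top0.png")[150:270,280:420]
cv2.imwrite("pics/top0c.png",cv2.resize(a,None,fx=5,fy=5,interpolation=cv2.INTER_CUBIC))
a=cv2.imread("pics/side0.png")[130:270,270:430]
cv2.imwrite("pics/side0c.png",cv2.resize(a,None,fx=4,fy=4,interpolation=cv2.INTER_CUBIC))
E
```

```text
(no output)
```

View pics/top0c.png

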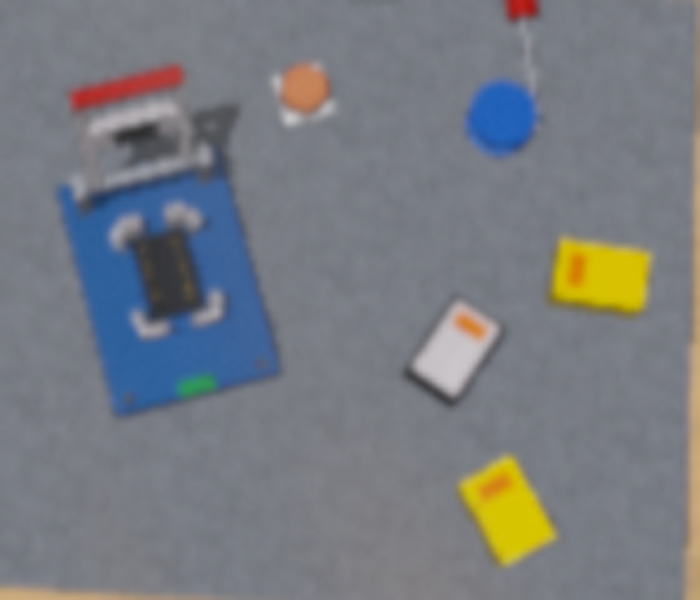

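View pics/side0c.png

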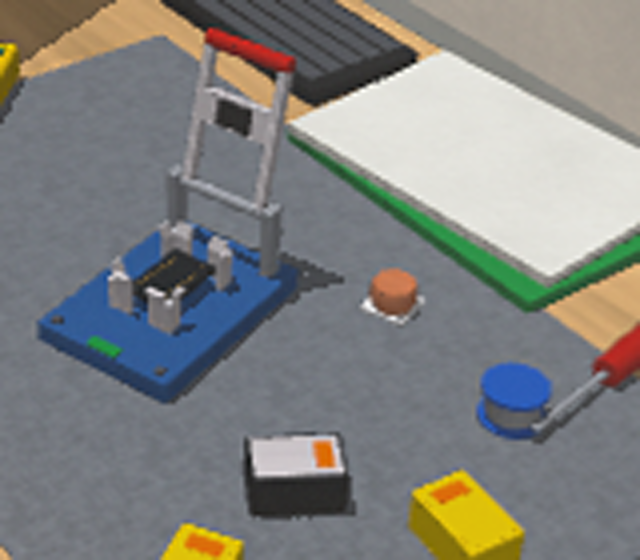

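```bash
cat > h.py <<'E'
import numpy as np,cv2
from scipy.spatial.transform import Rotation as R
from station import env
def ray2world(name,px,z,pose=None):
    m=env.camera_model(name)
    if name=="wrist":
        p,q=pose; T=np.eye(4);T[:3,:3]=R.from_quat(q).as_matrix();T[:3,3]=p;W=T@m["hand_eye"]
    else: W=m["world_from_camera"]
    px=np.array(px,float).reshape(-1,1,2)
    n=cv2.undistortPoints(px,m["K"],m["D"]).reshape(-1,2)
    d=np.c_[n,np.ones(len(n))]@W[:3,:3].T; o=W[:3,3]
    return o+d*((z-o[2])/d[:,2])[:,None]
def project(name,P,pose=None):
    m=env.camera_model(name)
    if name=="wrist":
        p,q=pose; T=np.eye(4);T[:3,:3]=R.from_quat(q).as_matrix();T[:3,3]=p;W=T@m["hand_eye"]
    else: W=m["world_from_camera"]
    C=np.linalg.inv(W); return cv2.projectPoints(np.array(P,float).reshape(-1,1,3),cv2.Rodrigues(C[:3,:3])[0],C[:3,3],m["K"],m["D"])[0].reshape(-1,2)
E
python3 - <<'E'
from h import *
np.set_printoptions(precision=4,suppress=True)
f=lambda L:(np.array(L)+.5)/5-.5+[280,150]
print(ray2world("top",f([(460,300),(500,332),(452,398),(412,368),(456,349)]),.034))
print(ray2world("top",f([(62,187),(118,415),(280,372),(225,170),(168,275)]),.02))
g=lambda L:(np.array(L)+.5)/4-.5+[270,130]
print(ray2world("side",g([(250,436),(340,434),(347,473),(252,474)]),.034))
print(ray2world("side",g([(40,325),(165,390),(298,266)]),.02))
E
```

```text
[[ 0.4938 -0.1999  0.034 ]
 [ 0.473  -0.2286  0.034 ]
 [ 0.4246 -0.1973  0.034 ]
 [ 0.4438 -0.1688  0.034 ]
 [ 0.4591 -0.1986  0.034 ]]
[[ 0.5601  0.0838  0.02  ]
 [ 0.4     0.0327  0.02  ]
 [ 0.4374 -0.078   0.02  ]
 [ 0.5798 -0.0308  0.02  ]
 [ 0.5014  0.0046  0.02  ]]
[[ 0.4502 -0.1661  0.034 ]
 [ 0.5007 -0.1983  0.034 ]
 [ 0.4812 -0.2295  0.034 ]
 [ 0.4302 -0.1956  0.034 ]]
[[ 0.4029  0.0282  0.02  ]
 [ 0.4383 -0.0831  0.02  ]
 [ 0.6033 -0.0214  0.02  ]]
```

```bash
python3 -m handwheel '[{"x":-3,"y":-2.6},{"x":-3,"y":-2.6},{"x":-3,"y":-2.6},{"x":-3,"y":-2.6},{"x":-3,"y":-2.6}]'; python3 -m handwheel '[{"x":-3,"y":-2.6},{"x":-3,"y":-2.6},{"x":-3,"y":-2.6},{"x":-3,"y":-2.6},{"x":-3,"y":-2.6}]'
```

```text
$[0]: bad value
$[0]: bad value
```

```bash
python3 -m handwheel '[{"x":-3.0,"y":-2.6,"z":0,"rx":0,"ry":0,"rz":0,"gripper":8.5},{"x":-3.0,"y":-2.6,"z":0,"rx":0,"ry":0,"rz":0,"gripper":8.5},{"x":-3.0,"y":-2.6,"z":0,"rx":0,"ry":0,"rz":0,"gripper":8.5},{"x":-3.0,"y":-2.6,"z":0,"rx":0,"ry":0,"rz":0,"gripper":8.5},{"x":-3.0,"y":-2.6,"z":0,"rx":0,"ry":0,"rz":0,"gripper":8.5}]'
```

```text
clock: 0.57
ee_pos: [0.2819, 0.3129, 0.1923]
ee_rot: [0.178, 0.984, -0.001, -0.001]
force: [1.0, 0.6, 0.8]
grip_width: 0.0852
```

```bash
python3 -m handwheel '[{"x":-3.0,"y":-2.6,"gripper":8.5}]'; python3 -m handwheel --help
```

```text
$[0]: bad value
invalid input: not JSON, or not a number
```

```bash
python3 -m handwheel '[{"x":-3.0,"y":-2.6,"z":0,"rx":0,"ry":0,"rz":0,"gripper":8.5},{"x":-3.0,"y":-2.6,"z":0,"rx":0,"ry":0,"rz":0,"gripper":8.5},{"x":-3.0,"y":-2.6,"z":0,"rx":0,"ry":0,"rz":0,"gripper":8.5},{"x":-3.0,"y":-2.6,"z":0,"rx":0,"ry":0,"rz":0,"gripper":8.5},{"x":-3.0,"y":-2.6,"z":0,"rx":0,"ry":0,"rz":0,"gripper":8.5}]' && python3 -m handwheel '[{"x":-3.0,"y":-2.6,"z":0,"rx":0,"ry":0,"rz":0,"gripper":8.5},{"x":-3.0,"y":-2.6,"z":-0.2,"rx":0,"ry":0,"rz":0,"gripper":8.5},{"x":-2.0,"y":-1.6,"z":-0.2,"rx":0,"ry":0,"rz":0,"gripper":8.5},{"x":0,"y":0,"z":0,"rx":0,"ry":0,"rz":0,"gripper":8.5}]'
cat > snap.py <<'E'
import sys,json
from h import *
n=sys.argv[1]
s=env.state(); cv2.imwrite(f"pics/{n}.png",env.get_image("wrist"))
json.dump([s["ee_pos"].tolist(),s["ee_rot"].tolist()],open(f"pics/{n}.json","w")); print(s["ee_pos"],s["ee_rot"],s["force"])
E
python3 snap.py w1
```

```text
clock: 0.98
ee_pos: [0.3782, 0.1296, 0.1921]
ee_rot: [0.177, 0.984, -0.001, -0.001]
force: [1.3, 0.4, -0.2]
grip_width: 0.0849
clock: 1.32
ee_pos: [0.4332, 0.0267, 0.1959]
ee_rot: [0.18, 0.984, -0.001, -0.0]
force: [-0.0, -0.1, -0.4]
grip_width: 0.0851
[0.43320284 0.02673533 0.19588471] [ 1.80293813e-01  9.83611885e-01 -1.26861532e-03 -4.38546963e-04] [-0.01409979 -0.10056599 -0.37572742]
```

View pics/w1.png

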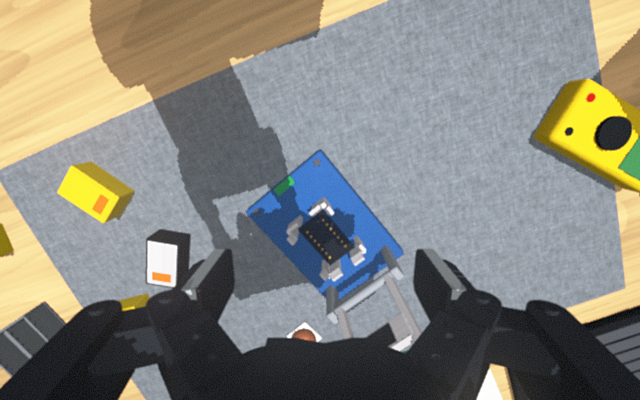

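The wrist view has the fixture in the centre, with base corners near (320,150), (247,212) and (402,250). The silver module is at (163,262).

```bash
python3 - <<'E'
import cv2
a=cv2.imread("pics/w1.png")
cv2.imwrite("pics/w1a.png",cv2.resize(a[145:305,235:415],None,fx=4,fy=4,interpolation=cv2.INTER_CUBIC))
cv2.imwrite("pics/w1b.png",cv2.resize(a[215:305,130:230],None,fx=6,fy=6,interpolation=cv2.INTER_CUBIC))
E
```

```text
(no output)
```

View pics/w1a.png

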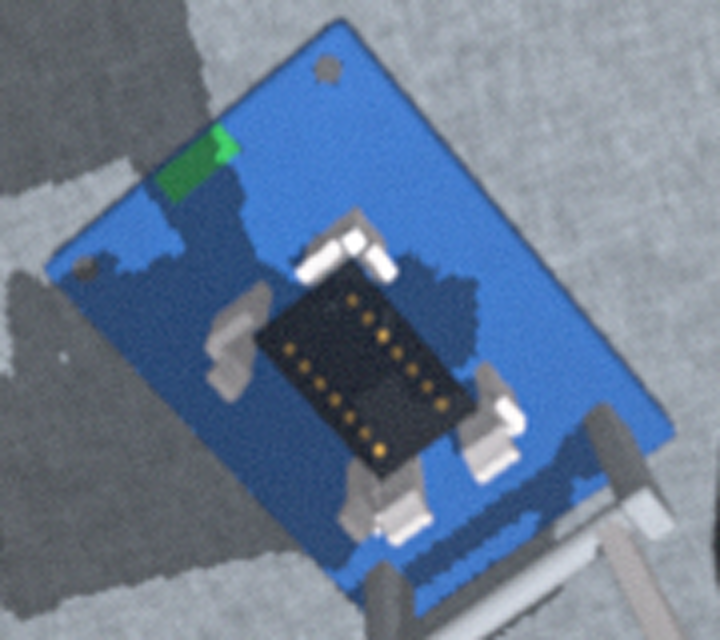

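View pics/w1b.png

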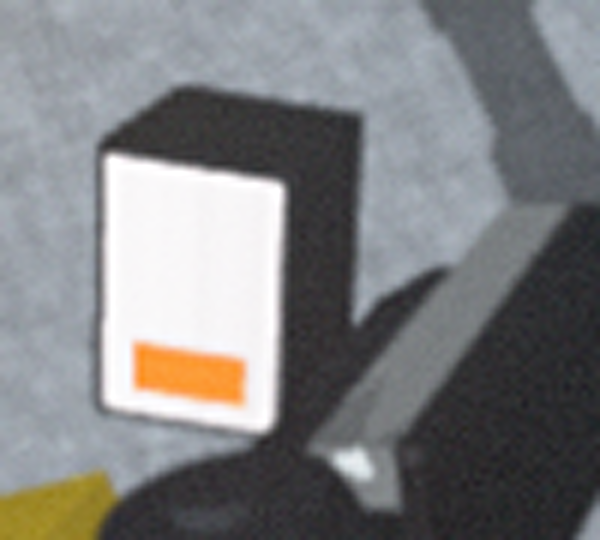

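```bash
python3 - <<'E'
from h import *
import json
np.set_printoptions(precision=4,suppress=True)
pose=json.load(open("pics/w1.json"))
f=lambda L:(np.array(L)+.5)/4-.5+[235,145]
P=ray2world("wrist",f([(340,18),(46,270),(674,432)]),.02,pose);print(P,np.linalg.norm(P[0]-P[1]),np.linalg.norm(P[0]-P[2]))
d=P[2]-P[0];e=P[0]-P[1];print(np.degrees([np.arctan2(d[1],d[0]),np.arctan2(-e[0],e[1])]),"ctr",(P[1]+P[2])/2)
g=lambda L:(np.array(L)+.5)/6-.5+[130,215]
M=ray2world("wrist",g([(103,150),(288,178),(278,434),(100,410)]),.034,pose);print(M,M.mean(0))
for i in range(4):
    d=M[(i+1)%4]-M[i];print(np.linalg.norm(d),np.degrees(np.arctan2(d[1],d[0])))
E
```

```text
[[ 0.402   0.033   0.02  ]
 [ 0.4415 -0.0782  0.02  ]
 [ 0.5608  0.0856  0.02  ]] 0.11801238614014885 0.16732179870737393
[18.3341 19.5398] ctr [0.5011 0.0037 0.02  ]
[[ 0.4277 -0.2018  0.034 ]
 [ 0.4464 -0.1689  0.034 ]
 [ 0.4979 -0.1993  0.034 ]
 [ 0.4796 -0.2326  0.034 ]] [ 0.4629 -0.2007  0.034 ]
0.03784419275597209 60.31119860926971
0.05974625301792771 -30.49846497205934
0.038050012434414714 -118.70179905516521
0.06040475169021217 149.3204674290576
```

```bash
python3 -m handwheel '[{"x":-1.9,"y":-3.6,"z":0,"rx":0,"ry":0,"rz":0,"gripper":8.5},{"x":-1.9,"y":-3.6,"z":0,"rx":0,"ry":0,"rz":0,"gripper":8.5},{"x":-1.9,"y":-3.6,"z":0,"rx":0,"ry":0,"rz":0,"gripper":8.5},{"x":-1.9,"y":-3.6,"z":0,"rx":0,"ry":0,"rz":0,"gripper":8.5},{"x":-1.9,"y":-3.6,"z":0,"rx":0,"ry":0,"rz":0,"gripper":8.5}]' && python3 -m handwheel '[{"x":0,"y":-1.8,"z":2,"rx":0,"ry":0,"rz":5,"gripper":8.5},{"x":0,"y":0,"z":2,"rx":0,"ry":0,"rz":5,"gripper":8.5},{"x":0,"y":0,"z":0,"rx":0,"ry":0,"rz":0,"gripper":8.5}]'; python3 snap.py w2
```

```text
clock: 1.78
ee_pos: [0.4558, -0.1657, 0.1944]
ee_rot: [0.172, 0.985, 0.002, -0.003]
force: [0.0, -0.2, 0.9]
grip_width: 0.0851
clock: 2.03
ee_pos: [0.4503, -0.1875, 0.1531]
ee_rot: [0.262, 0.965, 0.001, -0.002]
force: [-0.9, 0.5, -1.1]
grip_width: 0.085
[ 0.45034321 -0.18752549  0.15314025] [ 2.62277667e-01  9.64989630e-01  8.58631560e-04 -2.16832011e-03] [-0.85475656  0.477898   -1.13257172]
```

View pics/w2.png

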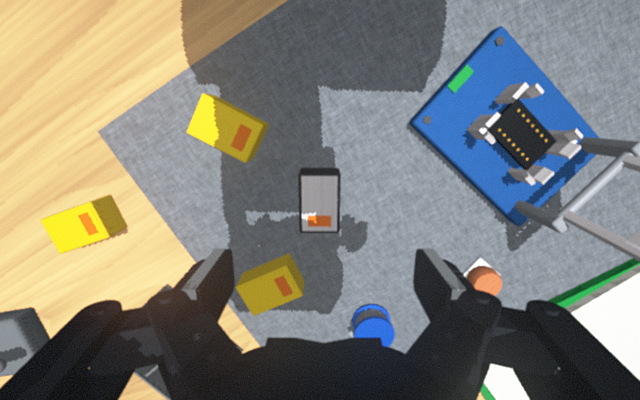

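Module at (320,203) with silver face corners near (300,178), (340,177), (339,232) and (300,232). A yellow decoy lies close by at (270,285), so I'll check its clearance.

```bash
python3 - <<'E'
import cv2
a=cv2.imread("pics/w2.png")
cv2.imwrite("pics/w2a.png",cv2.resize(a[160:320,225:385],None,fx=5,fy=5,interpolation=cv2.INTER_CUBIC)[:600])
E
```

```text
(no output)
```

View pics/w2a.png

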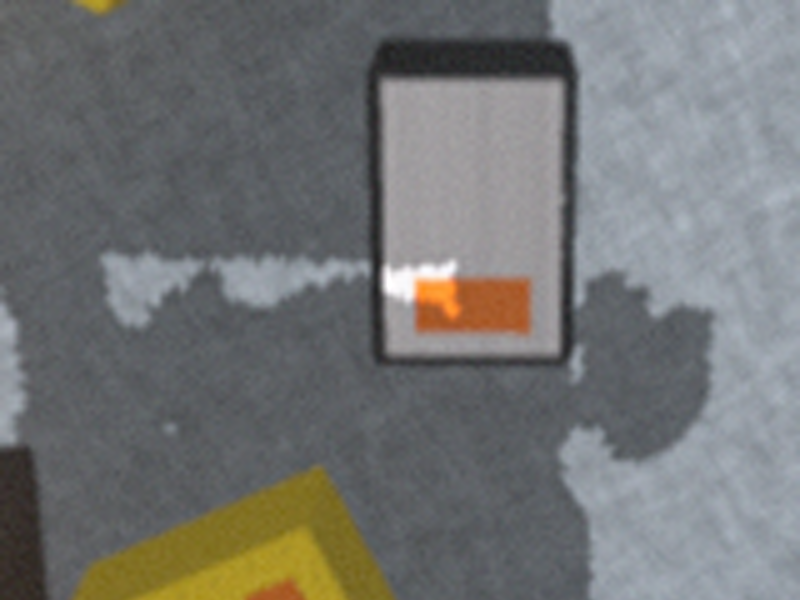

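```bash
python3 - <<'E'
from h import *
import json
np.set_printoptions(precision=4,suppress=True)
pose=json.load(open("pics/w2.json"))
f=lambda L:(np.array(L)+.5)/5-.5+[225,160]
M=ray2world("wrist",f([(380,74),(567,74),(568,358),(380,358)]),.034,pose);print(M,M.mean(0))
for i in range(4):
    d=M[(i+1)%4]-M[i];print(np.linalg.norm(d),np.degrees(np.arctan2(d[1],d[0])))
Rm=R.from_quat(pose[1]).as_matrix()
print("tool",(M.mean(0)-pose[0])@Rm, Rm[:,0],Rm[:,1])
Y=ray2world("wrist",f([(320,468),(78,590),(305,525)])[:2],.0,pose);print((Y-M.mean(0))@Rm)
E
```

```text
[[ 0.4275 -0.2007  0.034 ]
 [ 0.4462 -0.1688  0.034 ]
 [ 0.4984 -0.1982  0.034 ]
 [ 0.4786 -0.232   0.034 ]] [ 0.4627 -0.1999  0.034 ]
0.03699553970203653 59.64219153752461
0.0599268242205196 -29.433487342149327
0.03915616869748368 -120.34349866239427
0.05994069692129333 148.50089433364394
tool [-0.0175 -0.0045  0.1191] [-0.8624  0.5062  0.0046] [0.5062 0.8624 0.0005]
[[-0.0711 -0.0371  0.0337]
 [-0.1037 -0.0971  0.0335]]
```

```bash
python3 -m handwheel '[{"x":-1.75,"y":-0.45,"z":0,"rx":0,"ry":0,"rz":0,"gripper":8.5},{"x":0,"y":0,"z":3.5,"rx":0,"ry":0,"rz":0,"gripper":8.5},{"x":0,"y":0,"z":3.5,"rx":0,"ry":0,"rz":0,"gripper":8.5},{"x":0,"y":0,"z":3.0,"rx":0,"ry":0,"rz":0,"gripper":8.5},{"x":0,"y":0,"z":0,"rx":0,"ry":0,"rz":0,"gripper":8.5}]'; python3 snap.py w3
```

```text
clock: 2.5
ee_pos: [0.4697, -0.1951, 0.0595]
ee_rot: [0.249, 0.969, -0.0, 0.004]
force: [-0.5, 0.9, -0.6]
grip_width: 0.0849
[ 0.46968213 -0.19508365  0.05945764] [ 2.48538514e-01  9.68612702e-01 -3.40532785e-04  4.23369543e-03] [-0.54053794  0.85810666 -0.64214683]
```

View pics/w3.png

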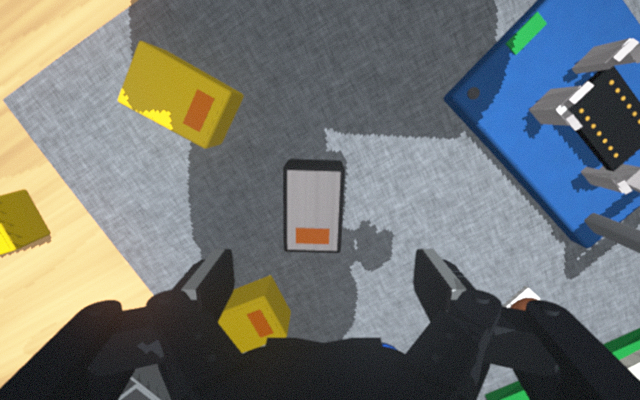

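```bash
cat > to.py <<'E'
import sys
from h import *
np.set_printoptions(precision=2,suppress=True)
x,y,z,yaw=map(float,sys.argv[1:5])
s=env.state(); C=R.from_quat(s["ee_rot"]); a=np.radians(yaw)
X=np.array([np.cos(a),np.sin(a),0]);Z=np.array([0,0,-1.]);T=R.from_matrix(np.c_[X,np.cross(Z,X),Z])
print("shift cm",C.inv().apply(np.array([x,y,z])-s["ee_pos"])*100,"rot deg",np.degrees((C.inv()*T).as_rotvec()),"clk",round(s["clock"],2),"F",s["force"],"pos mm",s["ee_pos"]*1000,"grip",s["grip_width"])
E
python3 - <<'E'
from h import *
import json
pose=json.load(open("pics/w3.json"))
M=ray2world("wrist",[(287,171),(340,171),(338,251),(286,250)],.034,pose);print(M,M.mean(0))
E
python3 to.py .4628 -.2 .007 149.7
```

```text
[[ 0.42932984 -0.2012478   0.034     ]
 [ 0.44654242 -0.16986765  0.034     ]
 [ 0.49806414 -0.19875124  0.034     ]
 [ 0.47915005 -0.23161107  0.034     ]] [ 0.46327161 -0.20036944  0.034     ]
shift cm [ 0.6  -0.77  5.5 ] rot deg [0.09 0.69 1.51] clk 2.55 F [ 0.27 -0.01  1.22] pos mm [ 471.16 -195.85   62.11] grip 0.08503347818531021
```

```bash
python3 -m handwheel '[{"x":0.6,"y":-0.75,"z":1.5,"rx":0,"ry":0.6,"rz":1.4,"gripper":8.5},{"x":0,"y":0,"z":0,"rx":0,"ry":0,"rz":0,"gripper":8.5},{"x":0,"y":0,"z":0,"rx":0,"ry":0,"rz":0,"gripper":8.5}]';python3 to.py .463 -.2002 .007 149.7
```

```text
clock: 2.8
ee_pos: [0.4667, -0.1987, 0.0536]
ee_rot: [0.256, 0.967, -0.0, 0.005]
force: [-0.5, -0.3, 0.4]
grip_width: 0.0852
shift cm [ 0.29 -0.32  4.65] rot deg [0.1  0.56 0.58] clk 2.8 F [-0.46 -0.31  0.42] pos mm [ 466.69 -198.67   53.58] grip 0.08519869359748175
```

```bash
python3 -m handwheel '[{"x":0.4,"y":-0.4,"z":2.0,"rx":0,"ry":0.7,"rz":0.7,"gripper":8.5},{"x":0.1,"y":-0.1,"z":2.0,"rx":0,"ry":0.2,"rz":0.2,"gripper":8.5},{"x":0,"y":0,"z":0.5,"rx":0,"ry":0,"rz":0,"gripper":8.5},{"x":0,"y":0,"z":0,"rx":0,"ry":0,"rz":0,"gripper":8.5}]';python3 to.py .463 -.2002 .007 149.7
```

```text
clock: 3.13
ee_pos: [0.4673, -0.2023, 0.0175]
ee_rot: [0.261, 0.965, -0.001, 0.006]
force: [0.4, 0.3, 0.4]
grip_width: 0.0848
shift cm [ 0.49 -0.04  1.05] rot deg [0.1  0.64 0.05] clk 3.13 F [0.35 0.35 0.44] pos mm [ 467.35 -202.33   17.53] grip 0.08481450492507141
```

```bash
python3 -m handwheel '[{"x":0.6,"y":0,"z":0.7,"rx":0,"ry":1.0,"rz":0,"gripper":8.5},{"x":0.2,"y":0,"z":0.5,"rx":0,"ry":0.5,"rz":0,"gripper":8.5},{"x":0,"y":0,"z":0,"rx":0,"ry":0,"rz":0,"gripper":8.5}]';python3 to.py .463 -.2002 .007 149.7
```

```text
clock: 3.38
ee_pos: [0.4627, -0.1987, 0.0088]
ee_rot: [0.26, 0.966, 0.002, -0.005]
force: [0.4, -0.0, -0.0]
grip_width: 0.0848
shift cm [-0.1  -0.11  0.18] rot deg [ 0.09 -0.61  0.18] clk 3.38 F [ 0.36 -0.05 -0.02] pos mm [ 462.69 -198.74    8.78] grip 0.08482254742799732
```

Good, closing now.

```bash
python3 -m handwheel '[{"x":0,"y":0,"z":0.1,"rx":0,"ry":-0.6,"rz":0,"gripper":3.5},{"x":0,"y":0,"z":0,"rx":0,"ry":0,"rz":0,"gripper":3.5},{"x":0,"y":0,"z":0,"rx":0,"ry":0,"rz":0,"gripper":3.5},{"x":0,"y":0,"z":0,"rx":0,"ry":0,"rz":0,"gripper":3.5},{"x":0,"y":0,"z":0,"rx":0,"ry":0,"rz":0,"gripper":3.5}]' 40;python3 to.py .463 -.2002 .007 149.7;  python3 -m handwheel '[{"x":0,"y":0,"z":0,"rx":0,"ry":0,"rz":0,"gripper":3.5},{"x":0,"y":0,"z":0,"rx":0,"ry":0,"rz":0,"gripper":3.5}]' 40
```

```text
clock: 3.8
ee_pos: [0.4636, -0.199, 0.0092]
ee_rot: [0.26, 0.966, 0.0, 0.002]
force: [-0.8, 0.0, 1.0]
grip_width: 0.035
shift cm [-0.01 -0.13  0.22] rot deg [0.09 0.17 0.21] clk 3.8 F [-0.83  0.04  1.03] pos mm [ 463.56 -199.01    9.19] grip 0.03496686820958823
clock: 3.97
ee_pos: [0.4637, -0.1992, 0.0094]
ee_rot: [0.26, 0.966, 0.0, 0.002]
force: [-0.4, 1.0, 0.2]
grip_width: 0.0349
```

```bash
python3 snap.py w4; python3 - <<'E'
from h import *
cv2.imwrite("pics/s4.png",cv2.resize(env.get_image("side")[180:330,230:430],None,fx=4,fy=4,interpolation=cv2.INTER_CUBIC))
E
```

```text
[ 0.46365048 -0.19915495  0.00936074] [2.59636843e-01 9.65704471e-01 3.52975130e-04 1.85986555e-03] [-0.44127844  1.01602754  0.16804249]
```

View pics/w4.png

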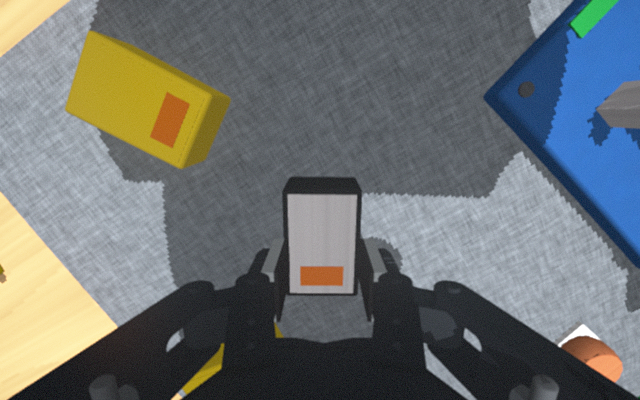

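View pics/s4.png

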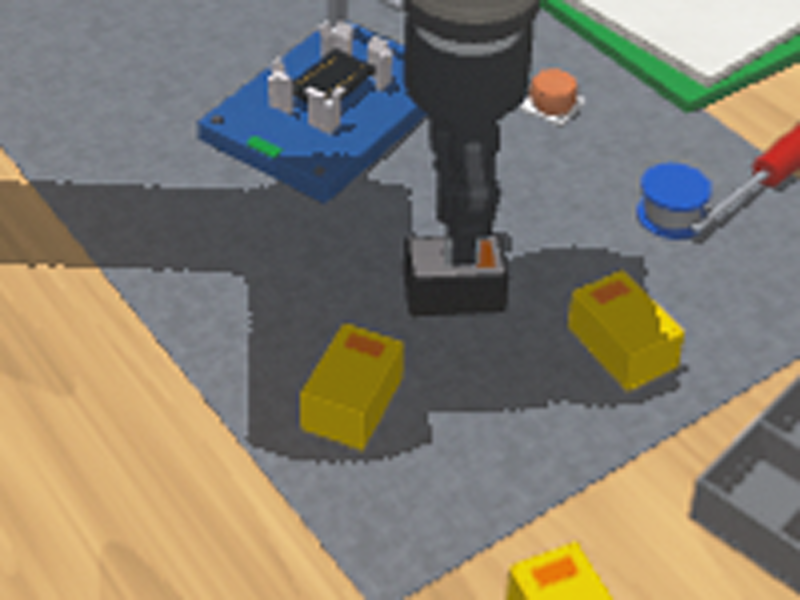

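```bash
python3 -m handwheel '[{"x":0,"y":0,"z":0,"rx":0,"ry":0,"rz":0,"gripper":2.0},{"x":0,"y":0,"z":0,"rx":0,"ry":0,"rz":0,"gripper":2.0},{"x":0,"y":0,"z":0,"rx":0,"ry":0,"rz":0,"gripper":2.0}]' 60
```

```text
clock: 4.32
ee_pos: [0.4636, -0.1991, 0.0093]
ee_rot: [0.26, 0.966, 0.0, 0.002]
force: [0.3, 0.4, -0.5]
grip_width: 0.0199
```

```bash
python3 snap.py w5
```

```text
[ 0.46360594 -0.19914037  0.00925054] [2.59647958e-01 9.65701691e-01 3.89770318e-04 1.74077487e-03] [ 0.305706    0.41192798 -0.48714339]
```

View pics/w5.png

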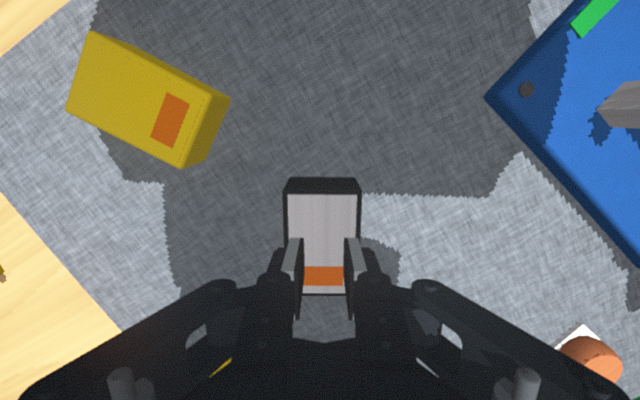

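The fingers now cover the edges of the silver top, so they must be above the module even though the TCP reads 9 mm. I'll check this against the side camera.

```bash
python3 - <<'E'
from h import *
s=env.state();p=s["ee_pos"]
img=env.get_image("side")
pts=project("side",[p,p+[0,0,.02],p+[0,0,.034]])
print(pts)
x0,y0=290,180
c=cv2.resize(img[y0:y0+100,x0:x0+120],None,fx=6,fy=6,interpolation=cv2.INTER_CUBIC)
for q in pts: cv2.circle(c,tuple(int(v) for v in ((q-[x0,y0]+.5)*6)),4,(0,255,0),1)
cv2.imwrite("pics/s5.png",c)
E
```

```text
[[343.34466706 250.61281018]
 [343.68375212 245.12601746]
 [343.9259244  241.20997895]]
```

View pics/s5.png

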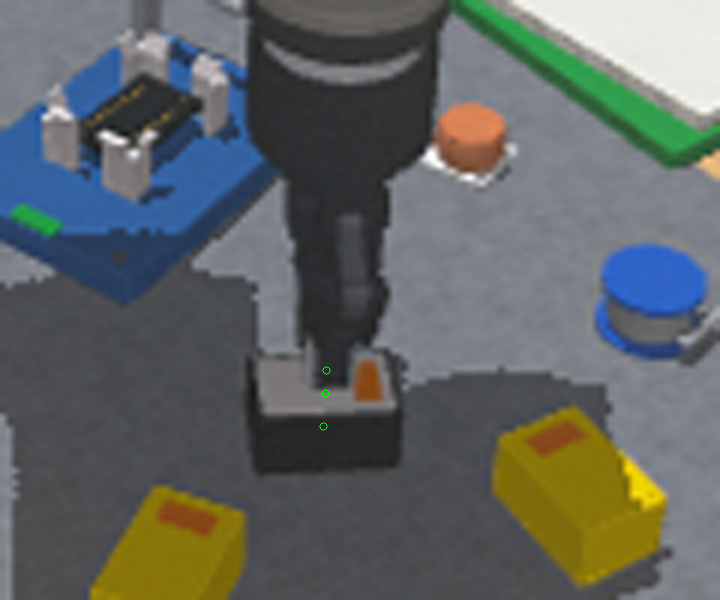

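```bash
python3 - <<'E'
from h import *
p=np.array([.19005,.48905,.1949])
x0,y0=80,40
c=cv2.resize(cv2.imread("pics/side0.png")[y0:y0+100,x0:x0+120],None,fx=6,fy=6,interpolation=cv2.INTER_CUBIC)
for dz in(0,.013,.03):
    q=project("side",[p+[0,0,dz]])[0];print(q)
    cv2.circle(c,tuple(int(v) for v in ((q-[x0,y0]+.5)*6)),4,(0,255,0),1)
cv2.imwrite("pics/s0f.png",c)
E
```

```text
[143.83971663 115.72023862]
[142.75054167 111.88786513]
[141.30365874 106.80093916]
```

View pics/s0f.png

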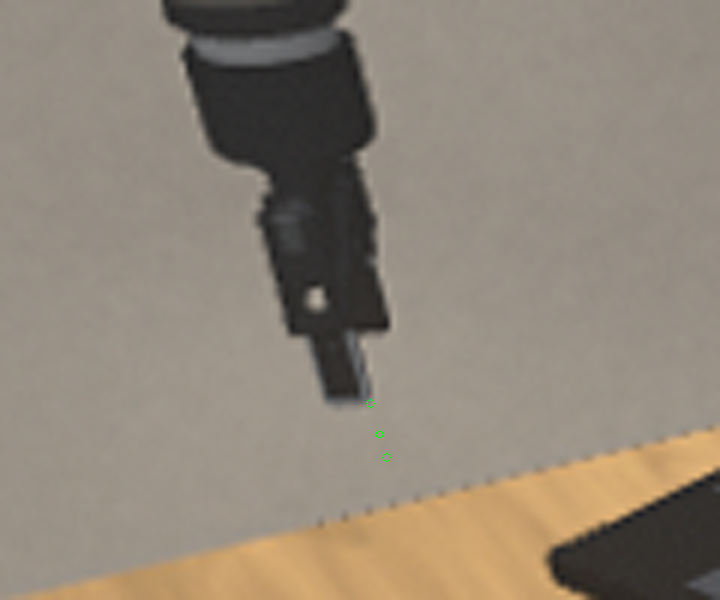

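Both side views put the fingertips 25–30 mm above the reported TCP. I'll treat that as an empirical offset, open up, and go lower with force checks.

```bash
python3 -m handwheel '[{"x":0,"y":0,"z":0,"rx":0,"ry":0,"rz":0,"gripper":8.5},{"x":0,"y":0,"z":0,"rx":0,"ry":0,"rz":0,"gripper":8.5},{"x":0,"y":0,"z":0,"rx":0,"ry":0,"rz":0,"gripper":8.5},{"x":0,"y":0,"z":0,"rx":0,"ry":0,"rz":0,"gripper":8.5},{"x":0,"y":0,"z":0,"rx":0,"ry":0,"rz":0,"gripper":8.5}]' 60; python3 -m handwheel '[{"x":0,"y":0,"z":0.8,"rx":0,"ry":0,"rz":0,"gripper":8.5},{"x":0,"y":0,"z":0.8,"rx":0,"ry":0,"rz":0,"gripper":8.5},{"x":0,"y":0,"z":0,"rx":0,"ry":0,"rz":0,"gripper":8.5}]' 60;python3 to.py .463 -.2002 -.014 149.7
```

```text
clock: 4.83
ee_pos: [0.4636, -0.1991, 0.0092]
ee_rot: [0.26, 0.966, 0.0, 0.002]
force: [0.4, 0.8, 0.4]
grip_width: 0.0791
clock: 5.08
ee_pos: [0.4638, -0.1992, -0.008]
ee_rot: [0.26, 0.966, 0.0, 0.002]
force: [0.4, 1.0, -0.7]
grip_width: 0.0853
shift cm [ 0.03 -0.13  0.6 ] rot deg [0.09 0.23 0.2 ] clk 5.08 F [ 0.35  0.98 -0.72] pos mm [ 463.85 -199.25   -7.96] grip 0.08528483453674156
```

```bash
python3 -m handwheel '[{"x":0,"y":-0.1,"z":0.6,"rx":0,"ry":0,"rz":0,"gripper":8.5},{"x":0,"y":0,"z":0.1,"rx":0,"ry":0,"rz":0,"gripper":8.5},{"x":0,"y":0,"z":0,"rx":0,"ry":0,"rz":0,"gripper":8.5}]' 60;python3 snap.py w6;python3 - <<'E'
from h import *
cv2.imwrite("pics/s6.png",cv2.resize(env.get_image("side")[180:280,290:410],None,fx=6,fy=6,interpolation=cv2.INTER_CUBIC))
E
```

```text
clock: 5.33
ee_pos: [0.4627, -0.1998, -0.0169]
ee_rot: [0.26, 0.966, 0.001, 0.001]
force: [0.4, 0.0, 0.2]
grip_width: 0.0849
[ 0.46274871 -0.19984299 -0.01688779] [2.59624392e-01 9.65708796e-01 5.54751070e-04 1.17871972e-03] [0.40491991 0.01657091 0.15746198]
```

View pics/s6.png

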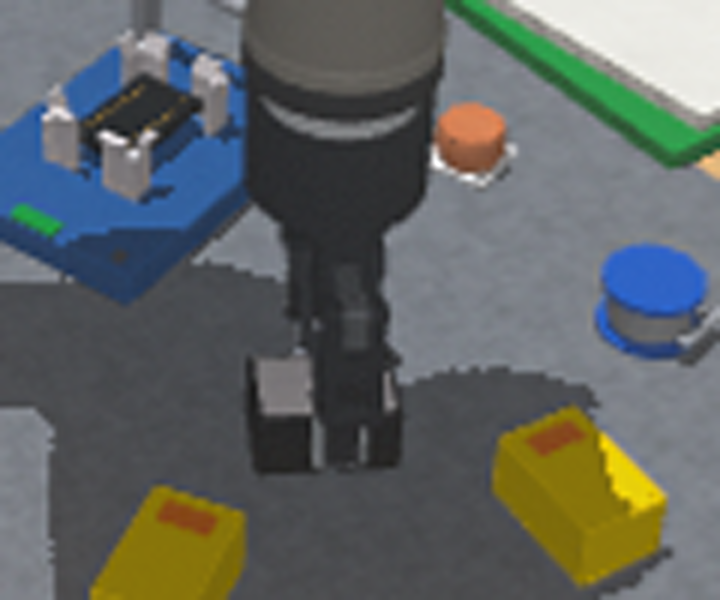

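View pics/w6.png

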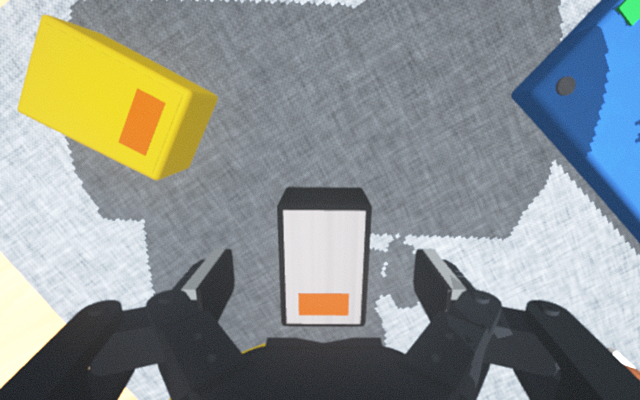

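The near finger now stands in front of the module, its tip 10–15 mm above the bench. The module sits between the pads, so I'm closing.

```bash
python3 -m handwheel '[{"x":0,"y":0,"z":0,"rx":0,"ry":0,"rz":0,"gripper":3.0},{"x":0,"y":0,"z":0,"rx":0,"ry":0,"rz":0,"gripper":3.0},{"x":0,"y":0,"z":0,"rx":0,"ry":0,"rz":0,"gripper":3.0},{"x":0,"y":0,"z":0,"rx":0,"ry":0,"rz":0,"gripper":3.0},{"x":0,"y":0,"z":0,"rx":0,"ry":0,"rz":0,"gripper":3.0}]' 60;python3 -m handwheel '[{"x":0,"y":0,"z":0,"rx":0,"ry":0,"rz":0,"gripper":3.0},{"x":0,"y":0,"z":-1,"rx":0,"ry":0,"rz":0,"gripper":3.0},{"x":0,"y":0,"z":-3,"rx":0,"ry":0,"rz":0,"gripper":3.0},{"x":0,"y":0,"z":-3,"rx":0,"ry":0,"rz":0,"gripper":3.0},{"x":0,"y":0,"z":-3,"rx":0,"ry":0,"rz":0,"gripper":3.0}]' 60
```

```text
clock: 5.85
ee_pos: [0.4635, -0.2003, -0.0154]
ee_rot: [0.26, 0.966, 0.0, 0.002]
force: [-0.0, 0.7, -3.1]
grip_width: 0.0402
clock: 6.27
ee_pos: [0.4575, -0.1968, 0.082]
ee_rot: [0.26, 0.966, 0.003, -0.007]
force: [-0.1, 0.4, -2.4]
grip_width: 0.0402
```

```bash
python3 snap.py w7; python3 to.py .465 0 .11 149.7;python3 to.py .465 0 .11 198.5
```

```text
[ 0.45750041 -0.19683435  0.08199958] [ 0.2596956   0.96566249  0.00298236 -0.00672774] [-0.08261722  0.44155997 -2.40430845]
shift cm [ 9.62 17.41 -2.12] rot deg [ 0.11 -0.23  0.21] clk 6.32 F [ 2.55 -1.03  2.79] pos mm [ 460.89 -198.82   88.13] grip 0.040361101153394544
shift cm [ 9.62 17.41 -2.12] rot deg [  0.2   -0.17 -48.59] clk 6.32 F [ 2.55 -1.03  2.79] pos mm [ 460.89 -198.82   88.13] grip 0.040361101153394544
```

View pics/w7.png

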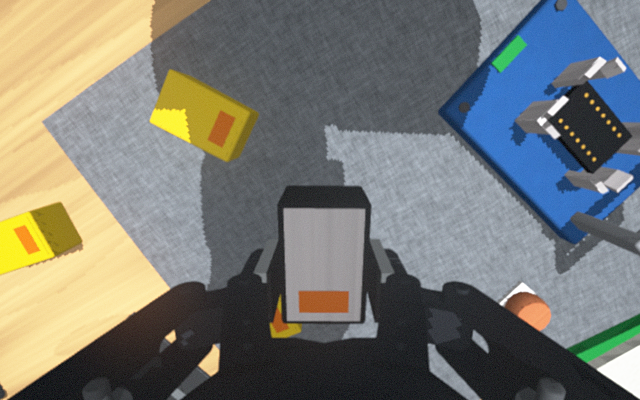

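```bash
python3 -m handwheel '[{"x":1.9,"y":3.5,"z":-0.8,"rx":0,"ry":0,"rz":0,"gripper":3.0},{"x":1.9,"y":3.5,"z":-0.8,"rx":0,"ry":0,"rz":0,"gripper":3.0},{"x":1.9,"y":3.5,"z":-0.5,"rx":0,"ry":0,"rz":0,"gripper":3.0},{"x":1.9,"y":3.5,"z":0,"rx":0,"ry":0,"rz":0,"gripper":3.0},{"x":1.9,"y":3.5,"z":0,"rx":0,"ry":0,"rz":0,"gripper":3.0}]' 60; python3 -m handwheel '[{"x":0,"y":0,"z":0,"rx":0,"ry":0,"rz":-7,"gripper":3.0},{"x":0,"y":0,"z":0,"rx":0,"ry":0,"rz":-7,"gripper":3.0},{"x":0,"y":0,"z":0,"rx":0,"ry":0,"rz":-7,"gripper":3.0},{"x":0,"y":0,"z":0,"rx":0,"ry":0,"rz":-7,"gripper":3.0},{"x":0,"y":0,"z":0,"rx":0,"ry":0,"rz":-7,"gripper":3.0}]' 60; python3 to.py .465 0 .11 198.5
```

```text
clock: 6.73
ee_pos: [0.4703, -0.0024, 0.1165]
ee_rot: [0.266, 0.964, -0.0, 0.006]
force: [1.3, -0.0, -3.2]
grip_width: 0.0404
clock: 7.15
ee_pos: [0.468, 0.0091, 0.1188]
ee_rot: [-0.044, 0.999, -0.001, 0.005]
force: [-0.2, 0.6, -3.2]
grip_width: 0.0403
shift cm [ 0.39 -0.88  0.88] rot deg [ -0.18   0.61 -13.51] clk 7.15 F [-0.16  0.59 -3.21] pos mm [468.03   9.07 118.81] grip 0.04027546965181195
```

```bash
python3 -m handwheel '[{"x":0.2,"y":-0.4,"z":0,"rx":0,"ry":0.4,"rz":-7,"gripper":3.0},{"x":0.1,"y":-0.4,"z":0,"rx":0,"ry":0.3,"rz":-7,"gripper":3.0},{"x":0,"y":0,"z":0,"rx":0,"ry":0,"rz":0,"gripper":3.0},{"x":0,"y":0,"z":0,"rx":0,"ry":0,"rz":0,"gripper":3.0}]' 60; python3 to.py .465 0 .11 198.5; python3 snap.py w8
```

```text
clock: 7.48
ee_pos: [0.465, 0.0015, 0.1199]
ee_rot: [-0.168, 0.986, -0.001, -0.001]
force: [-1.0, -0.1, -2.7]
grip_width: 0.0405
shift cm [ 0.05 -0.13  0.99] rot deg [-0.14 -0.12  0.85] clk 7.48 F [-1.02 -0.1  -2.69] pos mm [465.01   1.46 119.92] grip 0.04046869689778989
[0.46500912 0.00145632 0.1199224 ] [-1.68053358e-01  9.85776499e-01 -1.41576235e-03 -8.71121217e-04] [-1.01609645 -0.10162926 -2.68706364]
```

View pics/w8.png

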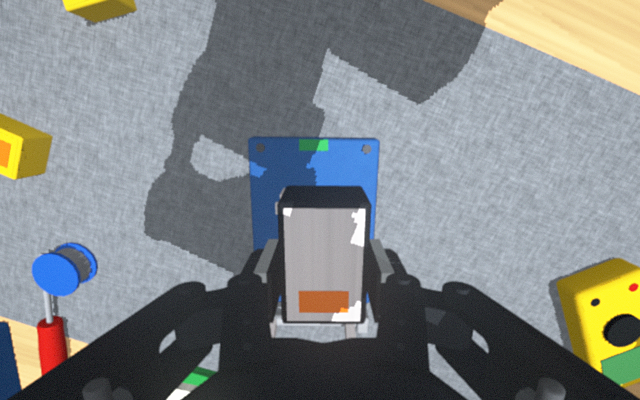

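```bash
python3 - <<'E'
import cv2
a=cv2.imread("pics/w8.png")
cv2.imwrite("pics/w8a.png",cv2.resize(a[125:245,240:390],None,fx=5,fy=5,interpolation=cv2.INTER_CUBIC))
cv2.imwrite("pics/w8b.png",cv2.resize(a[230:350,240:390],None,fx=5,fy=5,interpolation=cv2.INTER_CUBIC))
E
```

```text
(no output)
```

View pics/w8a.png

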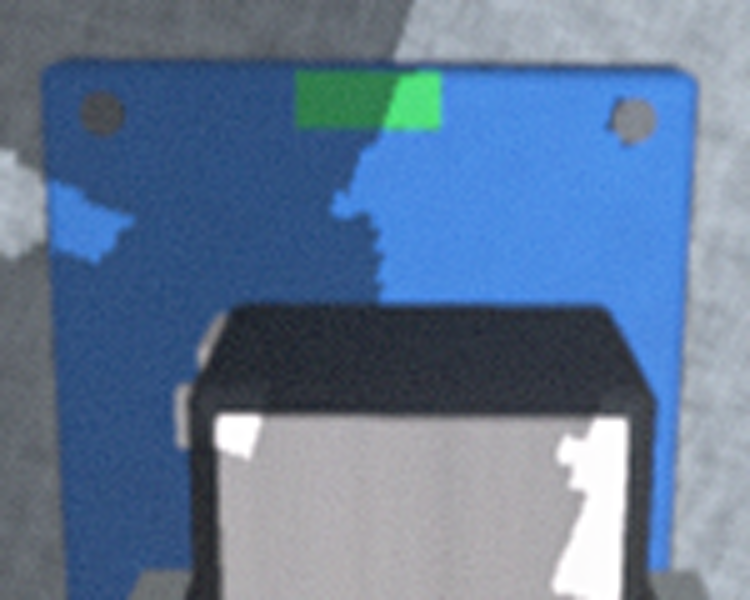

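View pics/w8b.png

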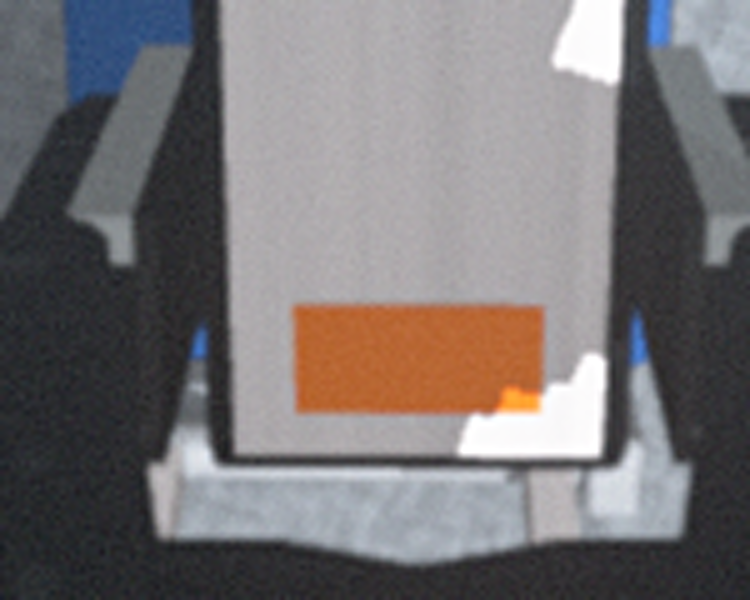

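```bash
cat > fit8.py <<'E'
from h import *
import json
from scipy.optimize import least_squares
np.set_printoptions(precision=2,suppress=True)
m=env.camera_model("wrist");K,D,H=m["K"],m["D"],m["hand_eye"]
C=np.linalg.inv(H);rv=cv2.Rodrigues(C[:3,:3])[0]
pj=lambda P:cv2.projectPoints(np.array(P).reshape(-1,1,3),rv,C[:3,3],K,D)[0].reshape(-1,2)
fa=lambda L:(np.array(L)+.5)/5-.5+[240,125]
fb=lambda L:(np.array(L)+.5)/5-.5+[240,230]
# module: tool frame z down; local z from top
ob=np.array([[.032,-.021,0],[.032,.021,0],[.032,-.021,.034],[.032,.021,.034],[-.032,-.021,0],[-.032,.021,0]])
px=np.r_[fa([(191,398),(656,398),(233,303),(610,303)]),fb([(213,464),(624,464)])]
def mod(p): return R.from_rotvec(p[3:6]).apply(ob)+p[:3]
r=least_squares(lambda p:(pj(mod(p))-px).ravel(),[0,0,-.05,0,0,0])
print("module top centre mm (tool)",r.x[:3]*1000,"rot deg",np.degrees(r.x[3:]),"res px",np.abs(r.fun).max())
r2=least_squares(lambda p:(pj(mod(np.r_[p[:3],0,0,p[3]]))-px).ravel(),[0,0,-.05,0]);print("yaw only",r2.x[:3]*1000,np.degrees(r2.x[3]),np.abs(r2.fun).max())
# plate corners near end; (fixture -x is tool +x)
pp=fa([(41,63),(697,69)])
pose=json.load(open("pics/w8.json"));Q=R.from_quat(pose[1])
# unknown x,y,yaw,height of plate top below TCP (vertical)
f=lambda p:(pj(R.from_rotvec([0,0,p[3]]).apply([[.085,-.06,0],[.085,.06,0]])+p[:3])-pp).ravel()
q=least_squares(f,[-.03,0,.12,0]);print("fixture (tool) mm",q.x[:3]*1000,np.degrees(q.x[3]),q.fun)
print("reported height of plate below TCP would be", pose[0][2]*1000-20)
E
python3 fit8.py
```

```text
module top centre mm (tool) [ -1.61   0.58 -45.98] rot deg [0.38 1.74 0.28] res px 0.4318704013603565
yaw only [ -1.51   0.52 -45.44] 0.1853592043566715 1.4297860749695985
fixture (tool) mm [-35.74  -9.78 105.14] 0.4817895318857574 [0. 0. 0. 0.]
reported height of plate below TCP would be 99.92239640643119
```

```bash
python3 to.py .5002 .003 .06 199.1
```

```text
shift cm [-3.38 -1.    5.99] rot deg [-0.15 -0.12  0.25] clk 7.53 F [ 0.23  0.59 -2.17] pos mm [465.02   1.46 119.95] grip 0.04060001768300708
```

```bash
python3 -m handwheel '[{"x":-1.8,"y":-0.5,"z":1.5,"rx":0,"ry":0,"rz":0.2,"gripper":3.0},{"x":-1.6,"y":-0.5,"z":1.5,"rx":0,"ry":0,"rz":0,"gripper":3.0},{"x":0,"y":0,"z":1.5,"rx":0,"ry":0,"rz":0,"gripper":3.0},{"x":0,"y":0,"z":1.0,"rx":0,"ry":0,"rz":0,"gripper":3.0},{"x":0,"y":0,"z":0,"rx":0,"ry":0,"rz":0,"gripper":3.0}]' 60;python3 to.py .5002 .003 .06 199.1
```

```text
clock: 7.95
ee_pos: [0.5028, 0.0037, 0.0645]
ee_rot: [-0.158, 0.987, -0.002, 0.001]
force: [-0.8, -0.3, -2.6]
grip_width: 0.0403
shift cm [0.27 0.02 0.45] rot deg [-0.24  0.12 -0.94] clk 7.95 F [-0.83 -0.27 -2.55] pos mm [502.83   3.68  64.52] grip 0.04026712791473657
```

```bash
python3 -m handwheel '[{"x":0.4,"y":0,"z":0.4,"rx":-0.2,"ry":0.1,"rz":-1.2,"gripper":3.0},{"x":0,"y":0,"z":0,"rx":0,"ry":0,"rz":-0.3,"gripper":3.0},{"x":0,"y":0,"z":0,"rx":0,"ry":0,"rz":0,"gripper":3.0}]' 60;python3 to.py .5002 .003 .06 199.1;python3 snap.py w9;python3 - <<'E'
from h import *
cv2.imwrite("pics/w9a.png",cv2.resize(cv2.imread("pics/w9.png")[90:350,220:420],None,fx=3,fy=3,interpolation=cv2.INTER_CUBIC)[:780])
cv2.imwrite("pics/s9.png",cv2.resize(env.get_image("side")[120:230,270:390],None,fx=6,fy=5.4,interpolation=cv2.INTER_CUBIC))
E
```

```text
clock: 8.2
ee_pos: [0.4984, 0.0026, 0.0608]
ee_rot: [-0.17, 0.985, -0.0, -0.0]
force: [0.9, -0.3, -2.0]
grip_width: 0.0403
shift cm [-0.18 -0.02  0.08] rot deg [ 0.   -0.01  0.48] clk 8.2 F [ 0.93 -0.29 -2.  ] pos mm [498.43   2.59  60.77] grip 0.040281256284690876
[0.49842517 0.00258652 0.06076531] [-1.70016198e-01  9.85441264e-01 -1.22044568e-06 -9.13060878e-05] [ 0.93247385 -0.28562561 -2.00257289]
```

View pics/w9a.png

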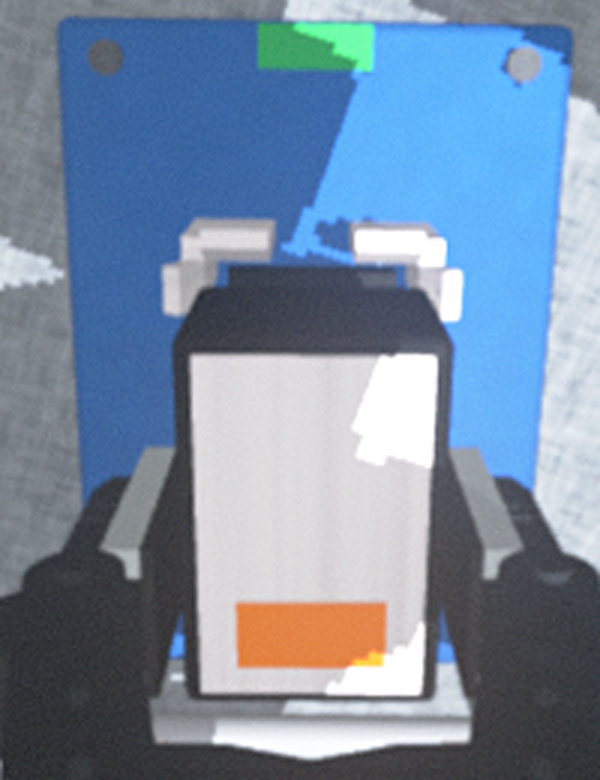

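View pics/s9.png

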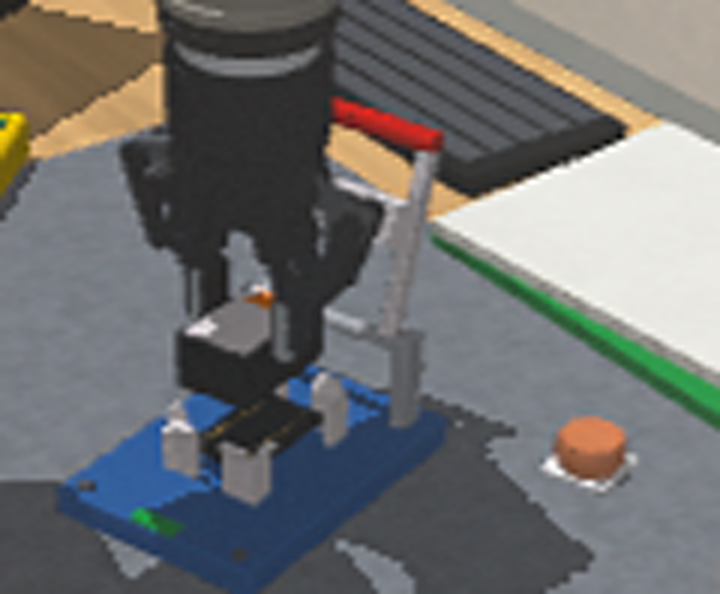

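```bash
sed -e 's#/5-.5+\[240,125\]#/3-.5+[220,90]#; s#/5-.5+\[240,230\]#/3-.5+[220,90]#; s#(191,398),(656,398),(233,303),(610,303)#(177,352),(452,352),(204,291),(437,291)#; s#(213,464),(624,464)#(188,697),(434,697)#; s#(41,63),(697,69)#(59,18),(574,27)#; s#w8.json#w9.json#' fit8.py > fit9.py; python3 fit9.py
python3 - <<'E'
import cv2
cv2.imwrite("pics/w9b.png",cv2.resize(cv2.imread("pics/w9.png")[155:225,265:385],None,fx=6,fy=6,interpolation=cv2.INTER_CUBIC))
E
```

```text
module top centre mm (tool) [ -3.06   0.67 -44.78] rot deg [-1.41  3.01  0.21] res px 1.8223368010637842
yaw only [ -2.94   0.9  -43.77] 0.5824940321582287 3.323402432267926
fixture (tool) mm [-3.59  0.1  45.18] 0.9018094866548243 [-0. -0.  0. -0.]
reported height of plate below TCP would be 40.76531198327287
```

View pics/w9b.png

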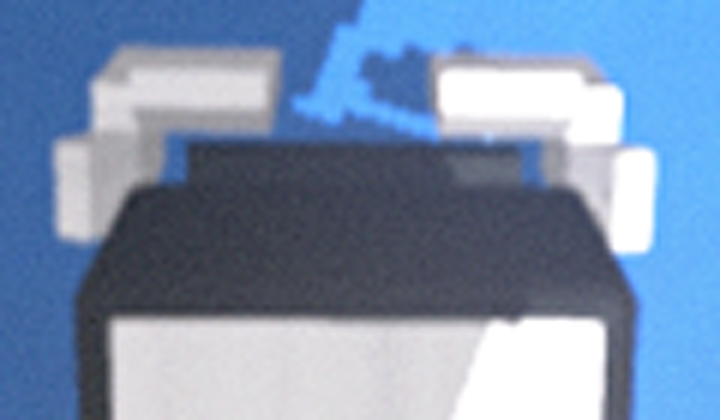

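```bash
python3 -m handwheel '[{"x":-0.2,"y":0,"z":0.5,"rx":0,"ry":0,"rz":0.7,"gripper":3.0},{"x":0,"y":0,"z":0.8,"rx":0,"ry":0,"rz":0.1,"gripper":3.0},{"x":0,"y":0,"z":0.4,"rx":0,"ry":0,"rz":0,"gripper":3.0},{"x":0,"y":0,"z":0,"rx":0,"ry":0,"rz":0,"gripper":3.0}]' 60;python3 to.py .4995 .003 .03 198.8
```

```text
clock: 8.63
ee_pos: [0.5017, 0.0032, 0.0439]
ee_rot: [-0.162, 0.987, -0.001, 0.002]
force: [-0.9, -0.1, -2.6]
grip_width: 0.0404
shift cm [0.22 0.06 1.39] rot deg [-0.11  0.2  -0.18] clk 8.63 F [-0.87 -0.13 -2.61] pos mm [501.68   3.17  43.95] grip 0.040399113563104674
```

```bash
python3 -m handwheel '[{"x":0.3,"y":0.05,"z":0.1,"rx":-0.1,"ry":0.2,"rz":-0.2,"gripper":3.0},{"x":0,"y":0,"z":0,"rx":0,"ry":0,"rz":0,"gripper":3.0},{"x":0,"y":0,"z":0,"rx":0,"ry":0,"rz":0,"gripper":3.0}]' 60;python3 to.py .4998 .003 .03 198.8; python3 snap.py w10;python3 - <<'E'
from h import *
cv2.imwrite("pics/w10b.png",cv2.resize(cv2.imread("pics/w10.png")[155:235,255:395],None,fx=5.5,fy=5.5,interpolation=cv2.INTER_CUBIC))
E
```

```text
clock: 8.88
ee_pos: [0.498, 0.0027, 0.0421]
ee_rot: [-0.164, 0.987, 0.0, -0.001]
force: [-0.7, 0.2, -3.0]
grip_width: 0.04
shift cm [-0.18 -0.04  1.21] rot deg [ 0.04 -0.1   0.05] clk 8.88 F [-0.69  0.18 -3.03] pos mm [497.98   2.74  42.14] grip 0.03999765922794666
[0.4979787  0.00274229 0.04213908] [-1.63748260e-01  9.86501731e-01  2.10278143e-04 -8.92918187e-04] [-0.69440527  0.17574884 -3.02925635]
```

View pics/w10b.png

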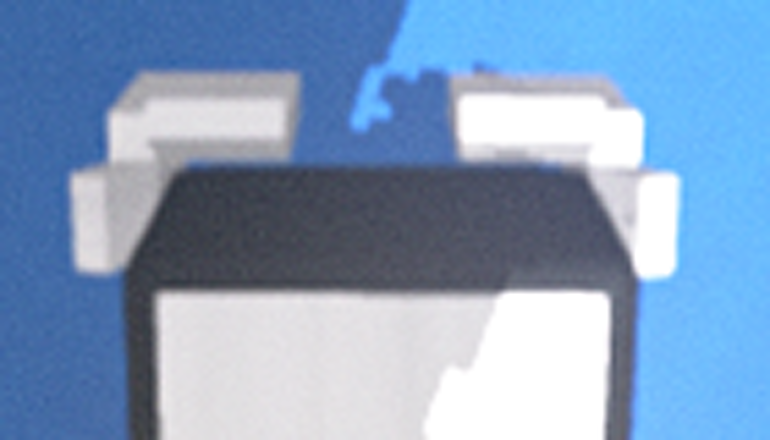

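```bash
python3 -m handwheel '[{"x":-0.13,"y":-0.07,"z":0.6,"rx":0,"ry":0,"rz":0,"gripper":3.0},{"x":0,"y":0,"z":0,"rx":0,"ry":0,"rz":0,"gripper":3.0}]' 60;python3 to.py .4997 .0026 .03 198.8; python3 -m handwheel '[{"x":0,"y":0,"z":0.3,"rx":0,"ry":0,"rz":0,"gripper":3.0},{"x":0,"y":0,"z":0,"rx":0,"ry":0,"rz":0,"gripper":3.0}]' 60;python3 to.py .4997 .0026 .02 198.8;
```

```text
clock: 9.1
ee_pos: [0.4997, 0.0024, 0.0361]
ee_rot: [-0.164, 0.987, 0.0, -0.0]
force: [0.4, -0.7, -3.1]
grip_width: 0.0405
shift cm [-0.    0.02  0.61] rot deg [ 0.02 -0.05  0.05] clk 9.1 F [ 0.36 -0.69 -3.05] pos mm [499.74   2.45  36.07] grip 0.0404551555603361
clock: 9.27
ee_pos: [0.4998, 0.0024, 0.0326]
ee_rot: [-0.164, 0.987, 0.0, -0.0]
force: [-0.3, -0.4, -3.2]
grip_width: 0.0405
shift cm [0.01 0.02 1.26] rot deg [ 0.02 -0.05  0.05] clk 9.27 F [-0.34 -0.43 -3.22] pos mm [499.84   2.41  32.59] grip 0.04046455748279504
```

```bash
for i in 1; do python3 -m handwheel '[{"x":0,"y":0,"z":0.3,"rx":0,"ry":0,"rz":0,"gripper":3.0},{"x":0,"y":0,"z":0,"rx":0,"ry":0,"rz":0,"gripper":3.0}]' 60; done;  python3 -m handwheel '[{"x":0,"y":0,"z":0.2,"rx":0,"ry":0,"rz":0,"gripper":3.0},{"x":0,"y":0,"z":0,"rx":0,"ry":0,"rz":0,"gripper":3.0}]' 60
```

```text
clock: 9.43
ee_pos: [0.5005, 0.0024, 0.0294]
ee_rot: [-0.164, 0.987, -0.0, 0.0]
force: [0.7, -0.6, -2.4]
grip_width: 0.04
clock: 9.6
ee_pos: [0.5005, 0.0024, 0.0272]
ee_rot: [-0.164, 0.987, -0.0, 0.0]
force: [-0.0, -0.0, -3.3]
grip_width: 0.0401
```

```bash
python3 -m handwheel '[{"x":0,"y":0,"z":0.2,"rx":0,"ry":0,"rz":0,"gripper":3.0},{"x":0,"y":0,"z":0,"rx":0,"ry":0,"rz":0,"gripper":3.0}]' 60;python3 to.py .4997 .0026 .02 198.8
```

```text
clock: 9.77
ee_pos: [0.5005, 0.0024, 0.025]
ee_rot: [-0.164, 0.987, -0.0, 0.0]
force: [0.6, 0.3, -3.2]
grip_width: 0.0406
shift cm [0.07 0.05 0.5 ] rot deg [-0.01  0.01  0.05] clk 9.77 F [ 0.65  0.25 -3.19] pos mm [500.52   2.39  24.98] grip 0.0405884337636368
```

```bash
python3 -m handwheel '[{"x":0.05,"y":0,"z":0.2,"rx":0,"ry":0,"rz":0,"gripper":3.0},{"x":0,"y":0,"z":0,"rx":0,"ry":0,"rz":0,"gripper":3.0}]' 60;python3 -m handwheel '[{"x":0,"y":0,"z":0.15,"rx":0,"ry":0,"rz":0,"gripper":3.0},{"x":0,"y":0,"z":0,"rx":0,"ry":0,"rz":0,"gripper":3.0}]' 60
```

```text
clock: 9.93
ee_pos: [0.5006, 0.0022, 0.023]
ee_rot: [-0.164, 0.987, -0.0, 0.001]
force: [0.6, 0.3, -3.1]
grip_width: 0.0403
clock: 10.1
ee_pos: [0.5006, 0.0022, 0.0214]
ee_rot: [-0.164, 0.987, -0.0, 0.001]
force: [0.2, 0.4, -3.5]
grip_width: 0.0401
```

```bash
python3 -m handwheel '[{"x":0,"y":0,"z":0.15,"rx":0,"ry":0,"rz":0,"gripper":3.0},{"x":0,"y":0,"z":0,"rx":0,"ry":0,"rz":0,"gripper":3.0}]' 60;python3 to.py .4997 .0026 .02 198.8
```

```text
clock: 10.27
ee_pos: [0.5007, 0.0022, 0.0202]
ee_rot: [-0.164, 0.987, -0.0, 0.001]
force: [-0.7, 0.1, -1.7]
grip_width: 0.0404
shift cm [0.08 0.07 0.02] rot deg [-0.05  0.1   0.05] clk 10.27 F [-0.7   0.12 -1.66] pos mm [500.66   2.2   20.21] grip 0.040416731762336976
```

```bash
python3 -m handwheel '[{"x":0,"y":0,"z":0.1,"rx":0,"ry":0,"rz":0,"gripper":3.0},{"x":0,"y":0,"z":0,"rx":0,"ry":0,"rz":0,"gripper":3.0}]' 60;python3 snap.py w11;python3 - <<'E'
from h import *
cv2.imwrite("pics/w11b.png",cv2.resize(cv2.imread("pics/w11.png")[145:345,215:415],None,fx=3,fy=3,interpolation=cv2.INTER_CUBIC))
cv2.imwrite("pics/s11.png",cv2.resize(env.get_image("side")[120:230,270:390],None,fx=6,fy=5.4,interpolation=cv2.INTER_CUBIC))
E
```

```text
clock: 10.43
ee_pos: [0.5007, 0.0022, 0.0197]
ee_rot: [-0.164, 0.987, -0.0, 0.001]
force: [-0.4, 0.8, -1.1]
grip_width: 0.0404
[0.50068856 0.00220462 0.01972337] [-1.63748522e-01  9.86501500e-01 -3.11306782e-04  1.05643483e-03] [-0.40698164  0.77530743 -1.11619105]
```

View pics/w11b.png

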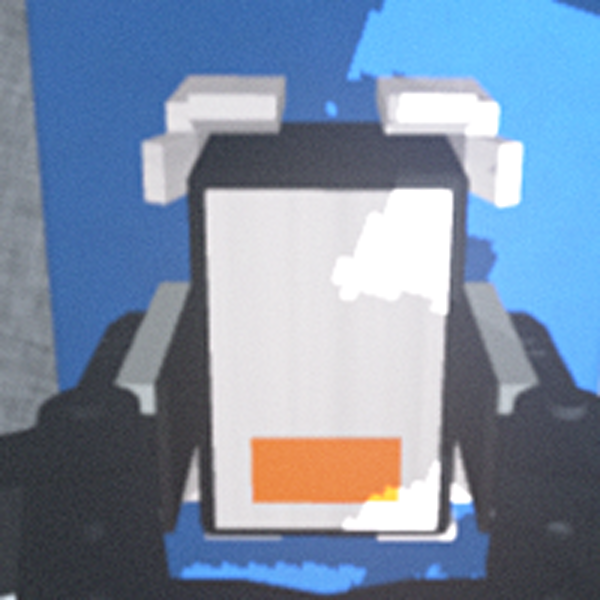

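View pics/s11.png

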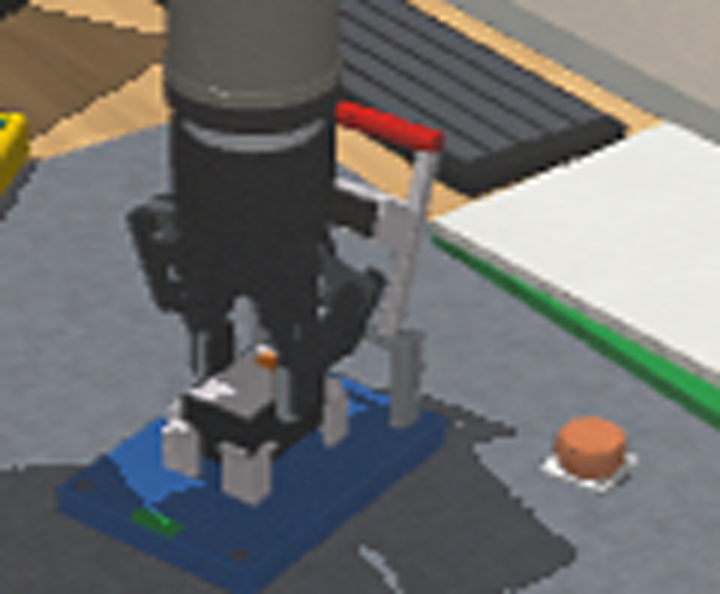

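Contact with the pin block shows at reported z≈20 mm, and the module is inside all four guides. Next I'll release, rise, close the fingers and press on top.

```bash
python3 -m handwheel '[{"x":0,"y":0,"z":0,"rx":0,"ry":0,"rz":0,"gripper":7.5},{"x":0,"y":0,"z":0,"rx":0,"ry":0,"rz":0,"gripper":7.5},{"x":0,"y":0,"z":0,"rx":0,"ry":0,"rz":0,"gripper":7.5},{"x":0,"y":0,"z":0,"rx":0,"ry":0,"rz":0,"gripper":7.5}]' 60; python3 -m handwheel '[{"x":0,"y":0,"z":-2.5,"rx":0,"ry":0,"rz":0,"gripper":7.5},{"x":0,"y":0,"z":-2.5,"rx":0,"ry":0,"rz":0,"gripper":7.5},{"x":0,"y":0,"z":-0.5,"rx":0,"ry":0,"rz":0,"gripper":0},{"x":0,"y":0,"z":0,"rx":0,"ry":0,"rz":0,"gripper":0},{"x":0,"y":0,"z":0,"rx":0,"ry":0,"rz":0,"gripper":0}]' 60;python3 -m handwheel '[{"x":0,"y":0,"z":0,"rx":0,"ry":0,"rz":0,"gripper":0},{"x":0,"y":0,"z":0,"rx":0,"ry":0,"rz":0,"gripper":0},{"x":0,"y":0,"z":0,"rx":0,"ry":0,"rz":0,"gripper":0},{"x":0,"y":0,"z":0,"rx":0,"ry":0,"rz":0,"gripper":0}]' 60;python3 to.py .5017 .0038 .05 198.9;python3 snap.py w12;python3 - <<'E'
from h import *
cv2.imwrite("pics/s12.png",cv2.resize(env.get_image("side")[120:230,270:390],None,fx=6,fy=5.4,interpolation=cv2.INTER_CUBIC))
E
```

```text
clock: 10.87
ee_pos: [0.5011, 0.002, 0.0197]
ee_rot: [-0.164, 0.987, -0.001, 0.001]
force: [0.6, -0.9, -0.1]
grip_width: 0.0749
clock: 11.28
ee_pos: [0.5002, 0.0021, 0.0752]
ee_rot: [-0.164, 0.987, -0.0, 0.0]
force: [-0.3, 0.2, -0.6]
grip_width: 0.0396
clock: 11.62
ee_pos: [0.4984, 0.0023, 0.0721]
ee_rot: [-0.164, 0.987, 0.001, -0.002]
force: [0.3, 0.6, -0.1]
grip_width: 0.0002
shift cm [-0.37  0.03  2.21] rot deg [ 0.11 -0.23 -0.07] clk 11.62 F [ 0.3   0.59 -0.06] pos mm [498.37   2.29  72.09] grip 0.00022639568753065817
[0.49836988 0.00229187 0.0720922 ] [-1.63617657e-01  9.86521297e-01  6.15051810e-04 -2.14823528e-03] [ 0.30447013  0.58951601 -0.05801435]
```

View pics/w12.png

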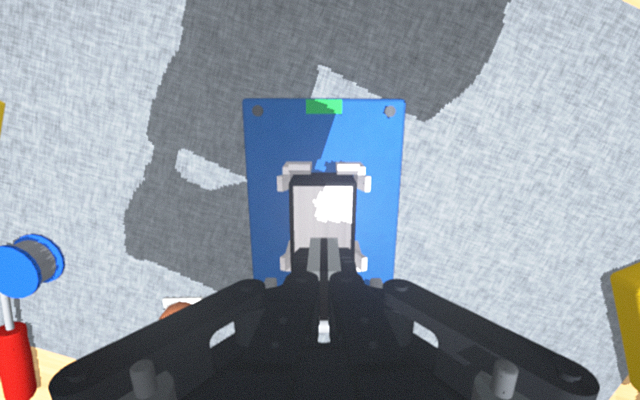

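View pics/s12.png

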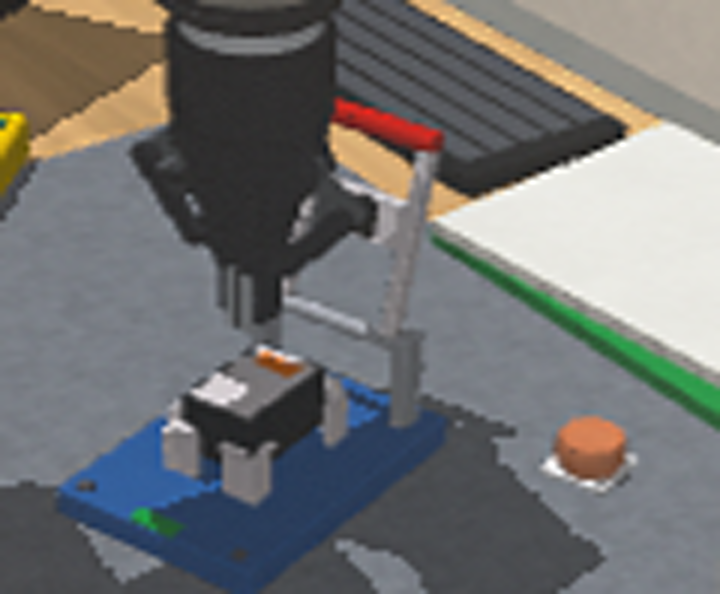

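```bash
python3 -m handwheel '[{"x":-0.35,"y":0,"z":0.8,"rx":0,"ry":-0.2,"rz":0,"gripper":0},{"x":0,"y":0,"z":0.5,"rx":0,"ry":0,"rz":0,"gripper":0},{"x":0,"y":0,"z":0,"rx":0,"ry":0,"rz":0,"gripper":0}]' 60;python3 to.py .5017 .0038 .05 198.9
```

```text
clock: 11.97
ee_pos: [0.502, 0.0035, 0.0576]
ee_rot: [-0.164, 0.987, 0.001, -0.0]
force: [-0.3, -0.8, 0.2]
grip_width: -0.0002
shift cm [0.02 0.03 0.76] rot deg [ 0.11 -0.01 -0.07] clk 11.97 F [-0.33 -0.78  0.17] pos mm [502.02   3.53  57.62] grip -0.000150798590280289
```

```bash
python3 -m handwheel '[{"x":0,"y":0,"z":0.4,"rx":0,"ry":0,"rz":0,"gripper":0},{"x":0,"y":0,"z":0,"rx":0,"ry":0,"rz":0,"gripper":0}]'; python3 -m handwheel '[{"x":0,"y":0,"z":0.3,"rx":0,"ry":0,"rz":0,"gripper":0},{"x":0,"y":0,"z":0,"rx":0,"ry":0,"rz":0,"gripper":0}]'; python3 to.py .5017 .0038 .05 198.9
```

```text
clock: 12.13
ee_pos: [0.5016, 0.0036, 0.0525]
ee_rot: [-0.164, 0.987, 0.001, -0.001]
force: [-0.6, 0.2, 0.4]
grip_width: -0.0002
clock: 12.3
ee_pos: [0.5015, 0.0037, 0.049]
ee_rot: [-0.164, 0.987, 0.001, -0.001]
force: [-0.4, 0.7, -0.1]
grip_width: -0.0004
shift cm [-0.02  0.01 -0.1 ] rot deg [ 0.16 -0.1  -0.06] clk 12.3 F [-0.4   0.68 -0.06] pos mm [501.52   3.67  48.98] grip -0.0003519952443037277
```

```bash
python3 -m handwheel '[{"x":0,"y":0,"z":0.15,"rx":0,"ry":0,"rz":0,"gripper":0},{"x":0,"y":0,"z":0,"rx":0,"ry":0,"rz":0,"gripper":0}]'; python3 -m handwheel '[{"x":0,"y":0,"z":0.15,"rx":0,"ry":0,"rz":0,"gripper":0},{"x":0,"y":0,"z":0,"rx":0,"ry":0,"rz":0,"gripper":0}]'
```

```text
clock: 12.47
ee_pos: [0.5016, 0.0036, 0.0473]
ee_rot: [-0.164, 0.987, 0.001, -0.001]
force: [0.2, 0.4, 0.1]
grip_width: 0.0001
clock: 12.63
ee_pos: [0.5017, 0.0036, 0.0459]
ee_rot: [-0.164, 0.987, 0.001, -0.001]
force: [0.3, -0.3, 0.6]
grip_width: 0.0002
```

```bash
python3 -m handwheel '[{"x":0,"y":0,"z":0.15,"rx":0,"ry":0,"rz":0,"gripper":0},{"x":0,"y":0,"z":0,"rx":0,"ry":0,"rz":0,"gripper":0}]'
```

```text
clock: 12.8
ee_pos: [0.5019, 0.0036, 0.0444]
ee_rot: [-0.164, 0.987, 0.001, -0.001]
force: [-0.1, 0.1, 0.2]
grip_width: -0.0001
```

```bash
python3 -m handwheel '[{"x":0,"y":0,"z":0.15,"rx":0,"ry":0,"rz":0,"gripper":0},{"x":0,"y":0,"z":0,"rx":0,"ry":0,"rz":0,"gripper":0}]'; python3 to.py .5017 .0038 .04 198.9
```

```text
clock: 12.97
ee_pos: [0.5019, 0.0036, 0.0429]
ee_rot: [-0.164, 0.987, 0.001, -0.0]
force: [0.4, 0.1, -0.2]
grip_width: -0.0001
shift cm [0.02 0.03 0.29] rot deg [ 0.12 -0.03 -0.07] clk 12.97 F [ 0.41  0.13 -0.23] pos mm [501.93   3.59  42.89] grip -9.33171600054542e-05
```

```bash
python3 -m handwheel '[{"x":0,"y":0,"z":0.15,"rx":0,"ry":0,"rz":0,"gripper":0},{"x":0,"y":0,"z":0,"rx":0,"ry":0,"rz":0,"gripper":0}]'
```

```text
clock: 13.13
ee_pos: [0.502, 0.0036, 0.0413]
ee_rot: [-0.164, 0.987, 0.001, -0.0]
force: [0.6, 0.5, 0.2]
grip_width: 0.0
```

```bash
python3 -m handwheel '[{"x":0,"y":0,"z":0.15,"rx":0,"ry":0,"rz":0,"gripper":0},{"x":0,"y":0,"z":0,"rx":0,"ry":0,"rz":0,"gripper":0}]'
```

```text
clock: 13.3
ee_pos: [0.5019, 0.0036, 0.0396]
ee_rot: [-0.164, 0.987, 0.001, -0.0]
force: [0.1, 0.5, -0.0]
grip_width: 0.0003
```

```bash
python3 -m handwheel '[{"x":0,"y":0,"z":0.15,"rx":0,"ry":0,"rz":0,"gripper":0},{"x":0,"y":0,"z":0,"rx":0,"ry":0,"rz":0,"gripper":0}]'
```

```text
clock: 13.47
ee_pos: [0.502, 0.0036, 0.0379]
ee_rot: [-0.164, 0.987, 0.001, -0.0]
force: [-0.3, 1.0, -0.3]
grip_width: 0.0003
```

```bash
python3 - <<'E'
from h import *
cv2.imwrite("pics/s13.png",cv2.resize(env.get_image("side")[150:230,270:370],None,fx=7,fy=7,interpolation=cv2.INTER_CUBIC))
E
python3 snap.py w13;python3 - <<'E'
import cv2
cv2.imwrite("pics/w13b.png",cv2.resize(cv2.imread("pics/w13.png")[145:345,215:415],None,fx=3,fy=3,interpolation=cv2.INTER_CUBIC))
E
```

```text
[0.50207464 0.00356341 0.03804987] [-1.63594428e-01  9.86527190e-01  9.42626526e-04 -2.79163064e-04] [ 0.00996671 -0.02120279 -0.28016711]
```

View pics/s13.png

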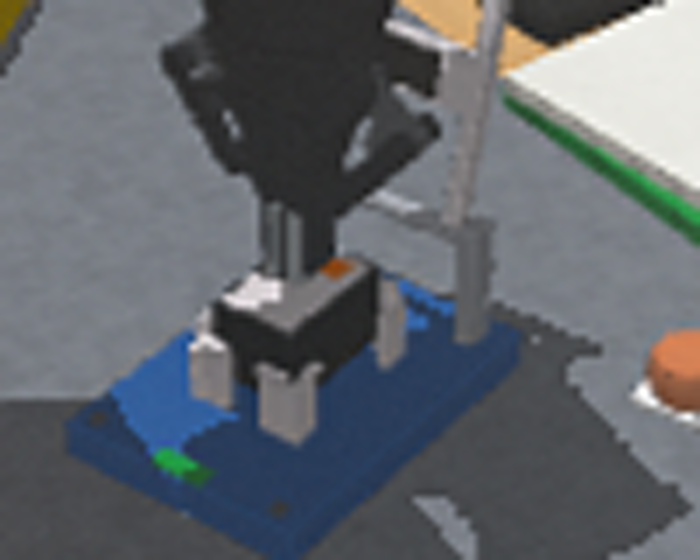

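View pics/w13b.png

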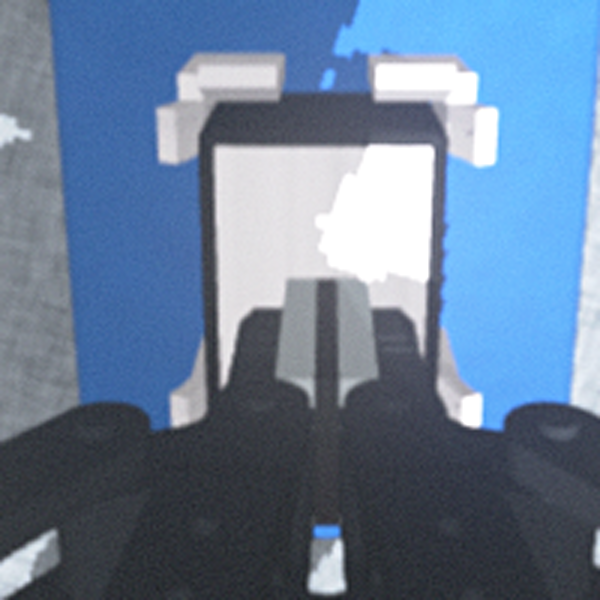

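```bash
python3 -m handwheel '[{"x":0,"y":0,"z":0.1,"rx":0,"ry":0,"rz":0,"gripper":0},{"x":0,"y":0,"z":0.05,"rx":0,"ry":0,"rz":0,"gripper":0}]'
```

```text
clock: 13.73
ee_pos: [0.5023, 0.0035, 0.0367]
ee_rot: [-0.164, 0.987, 0.001, -0.0]
force: [0.1, 0.0, 0.4]
grip_width: 0.0
```

```bash
python3 -m handwheel '[{"x":0,"y":0,"z":0.1,"rx":0,"ry":0,"rz":0,"gripper":0},{"x":0,"y":0,"z":0,"rx":0,"ry":0,"rz":0,"gripper":0}]'
```

```text
clock: 13.9
ee_pos: [0.5023, 0.0035, 0.0355]
ee_rot: [-0.164, 0.987, 0.001, -0.0]
force: [-0.4, -0.0, 0.7]
grip_width: 0.0002
```

```bash
python3 -m handwheel '[{"x":0,"y":0,"z":0.1,"rx":0,"ry":0,"rz":0,"gripper":0},{"x":0,"y":0,"z":0,"rx":0,"ry":0,"rz":0,"gripper":0}]'
```

```text
clock: 14.07
ee_pos: [0.5022, 0.0035, 0.0344]
ee_rot: [-0.164, 0.987, 0.001, -0.0]
force: [-1.0, 0.2, 0.0]
grip_width: -0.0001
```

```bash
python3 -m handwheel '[{"x":0,"y":0,"z":0.1,"rx":0,"ry":0,"rz":0,"gripper":0},{"x":0,"y":0,"z":0,"rx":0,"ry":0,"rz":0,"gripper":0}]'
```

```text
clock: 14.23
ee_pos: [0.5024, 0.0035, 0.0335]
ee_rot: [-0.164, 0.987, 0.001, 0.0]
force: [-1.0, 0.3, 0.4]
grip_width: 0.0003
```

```bash
python3 -m handwheel '[{"x":0.03,"y":0,"z":0.1,"rx":0,"ry":0,"rz":0,"gripper":0},{"x":0,"y":0,"z":0,"rx":0,"ry":0,"rz":0,"gripper":0}]'
```

```text
clock: 14.4
ee_pos: [0.5025, 0.0035, 0.0329]
ee_rot: [-0.164, 0.987, 0.001, 0.001]
force: [-0.1, 0.5, 0.9]
grip_width: 0.0002
```

```bash
python3 -m handwheel '[{"x":0,"y":0,"z":0.1,"rx":0,"ry":0,"rz":0,"gripper":0},{"x":0,"y":0,"z":0,"rx":0,"ry":0,"rz":0,"gripper":0}]'
```

```text
clock: 14.57
ee_pos: [0.5027, 0.0034, 0.0322]
ee_rot: [-0.164, 0.987, 0.001, 0.001]
force: [0.2, 0.9, 1.8]
grip_width: 0.0001
```

```bash
python3 -m handwheel '[{"x":0,"y":0,"z":0.1,"rx":0,"ry":0,"rz":0,"gripper":0},{"x":0,"y":0,"z":0,"rx":0,"ry":0,"rz":0,"gripper":0}]'
```

```text
clock: 14.73
ee_pos: [0.5027, 0.0034, 0.0313]
ee_rot: [-0.164, 0.987, 0.001, 0.001]
force: [-0.5, 0.2, 2.8]
grip_width: -0.0001
```

```bash
python3 -m handwheel '[{"x":0,"y":0,"z":0.1,"rx":0,"ry":0,"rz":0,"gripper":0},{"x":0,"y":0,"z":0,"rx":0,"ry":0,"rz":0,"gripper":0}]'
```

```text
clock: 14.9
ee_pos: [0.5027, 0.0034, 0.0304]
ee_rot: [-0.164, 0.987, 0.001, 0.001]
force: [-0.4, -0.3, 2.7]
grip_width: -0.0001
```

```bash
python3 -m handwheel '[{"x":0,"y":0,"z":0.1,"rx":0,"ry":0,"rz":0,"gripper":0},{"x":0,"y":0,"z":0,"rx":0,"ry":0,"rz":0,"gripper":0}]'
```

```text
clock: 15.07
ee_pos: [0.5027, 0.0034, 0.0293]
ee_rot: [-0.164, 0.987, 0.001, 0.001]
force: [-1.0, -0.3, 2.5]
grip_width: 0.0001
```

```bash
python3 -m handwheel '[{"x":0,"y":0,"z":0.1,"rx":0,"ry":0,"rz":0,"gripper":0},{"x":0,"y":0,"z":0,"rx":0,"ry":0,"rz":0,"gripper":0}]'
```

```text
clock: 15.23
ee_pos: [0.5027, 0.0034, 0.0282]
ee_rot: [-0.164, 0.987, 0.001, 0.001]
force: [-0.7, 0.5, 3.0]
grip_width: 0.0
```

```bash
python3 -m handwheel '[{"x":0,"y":0,"z":0.1,"rx":0,"ry":0,"rz":0,"gripper":0},{"x":0,"y":0,"z":0,"rx":0,"ry":0,"rz":0,"gripper":0}]'; python3 to.py .5017 .0038 .04 198.9; python3 - <<'E'
from h import *
cv2.imwrite("pics/s14.png",cv2.resize(env.get_image("side")[150:230,270:370],None,fx=7,fy=7,interpolation=cv2.INTER_CUBIC))
E
```

```text
clock: 15.4
ee_pos: [0.5027, 0.0034, 0.0272]
ee_rot: [-0.164, 0.987, 0.001, 0.001]
force: [-1.8, 0.6, 3.2]
grip_width: -0.0001
shift cm [ 0.08  0.07 -1.28] rot deg [ 0.04  0.13 -0.06] clk 15.4 F [-1.77  0.58  3.22] pos mm [502.69   3.44  27.17] grip -7.107644174129084e-05
```

View pics/s14.png

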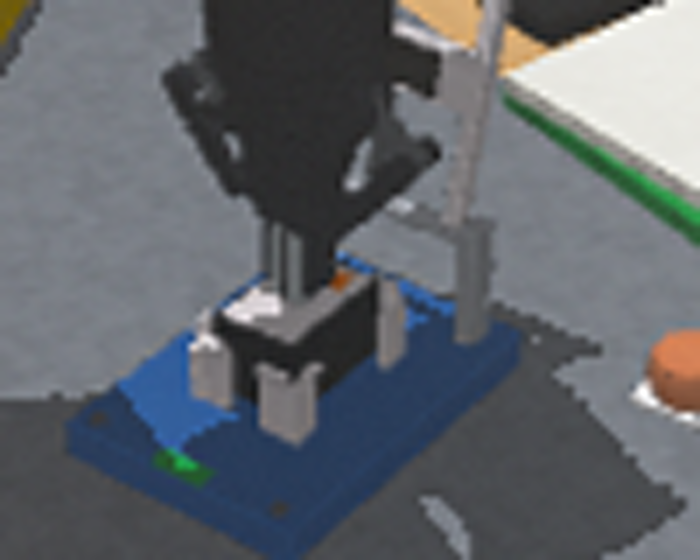

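```bash
python3 -m handwheel '[{"x":0,"y":0,"z":0.1,"rx":0,"ry":0,"rz":0,"gripper":0},{"x":0,"y":0,"z":0,"rx":0,"ry":0,"rz":0,"gripper":0}]'
```

```text
clock: 15.62
ee_pos: [0.5027, 0.0034, 0.0261]
ee_rot: [-0.164, 0.987, 0.001, 0.001]
force: [-1.4, -0.3, 3.3]
grip_width: 0.0
```

```bash
python3 -m handwheel '[{"x":0,"y":0,"z":0.1,"rx":0,"ry":0,"rz":0,"gripper":0},{"x":0,"y":0,"z":0,"rx":0,"ry":0,"rz":0,"gripper":0}]'
```

```text
clock: 15.78
ee_pos: [0.5027, 0.0034, 0.025]
ee_rot: [-0.164, 0.987, 0.001, 0.001]
force: [0.4, 0.3, 3.3]
grip_width: -0.0001
```

```bash
python3 -m handwheel '[{"x":0,"y":0,"z":0.1,"rx":0,"ry":0,"rz":0,"gripper":0},{"x":0,"y":0,"z":0,"rx":0,"ry":0,"rz":0,"gripper":0}]'
```

```text
clock: 15.95
ee_pos: [0.5027, 0.0034, 0.0239]
ee_rot: [-0.164, 0.987, 0.001, 0.001]
force: [-0.4, 0.8, 3.0]
grip_width: -0.0001
```

```bash
python3 -m handwheel '[{"x":0,"y":0,"z":0.07,"rx":0,"ry":0,"rz":0,"gripper":0},{"x":0,"y":0,"z":0,"rx":0,"ry":0,"rz":0,"gripper":0}]'
```

```text
clock: 16.12
ee_pos: [0.5027, 0.0034, 0.0231]
ee_rot: [-0.164, 0.987, 0.001, 0.001]
force: [-1.4, 0.2, 4.1]
grip_width: -0.0002
```

```bash
python3 -m handwheel '[{"x":0,"y":0,"z":0.07,"rx":0,"ry":0,"rz":0,"gripper":0},{"x":0,"y":0,"z":0,"rx":0,"ry":0,"rz":0,"gripper":0}]'
```

```text
clock: 16.28
ee_pos: [0.5027, 0.0034, 0.0224]
ee_rot: [-0.164, 0.987, 0.001, 0.001]
force: [-0.8, -0.4, 3.5]
grip_width: -0.0004
```

```bash
python3 -m handwheel '[{"x":0,"y":0,"z":0.07,"rx":0,"ry":0,"rz":0,"gripper":0},{"x":0,"y":0,"z":0,"rx":0,"ry":0,"rz":0,"gripper":0}]'
```

```text
clock: 16.45
ee_pos: [0.5028, 0.0034, 0.0221]
ee_rot: [-0.164, 0.987, 0.0, 0.001]
force: [-1.7, 1.3, 6.7]
grip_width: -0.0002
```

```bash
python3 -m handwheel '[{"x":0,"y":0,"z":0.05,"rx":0,"ry":0,"rz":0,"gripper":0},{"x":0,"y":0,"z":0,"rx":0,"ry":0,"rz":0,"gripper":0}]'; python3 to.py .5017 .0038 .02 198.9
```

```text
clock: 16.62
ee_pos: [0.5028, 0.0034, 0.0222]
ee_rot: [-0.164, 0.987, 0.0, 0.001]
force: [-2.3, 0.3, 5.0]
grip_width: -0.0005
shift cm [0.09 0.07 0.22] rot deg [ 0.02  0.15 -0.05] clk 16.62 F [-2.28  0.35  5.04] pos mm [502.79   3.43  22.23] grip -0.00045170771120417496
```

```bash
python3 -m handwheel '[{"x":0.0,"y":0,"z":0.1,"rx":0,"ry":0,"rz":0,"gripper":0}]'
```

```text
clock: 16.7
ee_pos: [0.5029, 0.0034, 0.0217]
ee_rot: [-0.164, 0.986, 0.0, 0.001]
force: [-3.2, -0.1, 12.2]
grip_width: 0.0
```

```bash
python3 -m handwheel '[{"x":0.0,"y":0,"z":0.1,"rx":0,"ry":0,"rz":0,"gripper":0}]'
```

```text
clock: 16.78
ee_pos: [0.5031, 0.0034, 0.0215]
ee_rot: [-0.164, 0.986, 0.0, 0.002]
force: [-4.9, 0.9, 15.9]
grip_width: -0.0001
```

```bash
python3 -m handwheel '[{"x":0.0,"y":0,"z":0.13,"rx":0,"ry":0,"rz":0,"gripper":0}]'
```

```text
clock: 16.87
ee_pos: [0.5032, 0.0034, 0.0214]
ee_rot: [-0.164, 0.986, 0.0, 0.002]
force: [-6.6, 0.6, 20.2]
grip_width: -0.0001
```

```bash
python3 -m handwheel '[{"x":0.03,"y":0,"z":0.08,"rx":0,"ry":0,"rz":0,"gripper":0},{"x":0.03,"y":0,"z":0.09,"rx":0,"ry":0,"rz":0,"gripper":0}]'
```

```text
clock: 17.03
ee_pos: [0.503, 0.0033, 0.0218]
ee_rot: [-0.164, 0.986, -0.0, 0.003]
force: [-2.8, 0.7, 12.2]
grip_width: -0.0003
```

```bash
python3 -m handwheel '[{"x":0.03,"y":0,"z":0.09,"rx":0,"ry":0,"rz":0,"gripper":0},{"x":0.03,"y":0,"z":0.09,"rx":0,"ry":0,"rz":0,"gripper":0}]'
```

```text
clock: 17.2
ee_pos: [0.5031, 0.0033, 0.0218]
ee_rot: [-0.164, 0.986, -0.0, 0.004]
force: [-2.8, 1.5, 11.1]
grip_width: 0.0006
```

```bash
python3 -m handwheel '[{"x":0.03,"y":0,"z":0.1,"rx":0,"ry":0,"rz":0,"gripper":0},{"x":0.02,"y":0,"z":0.1,"rx":0,"ry":0,"rz":0,"gripper":0}]'
```

```text
clock: 17.37
ee_pos: [0.5032, 0.0033, 0.0217]
ee_rot: [-0.164, 0.986, -0.0, 0.005]
force: [-4.6, 0.9, 14.3]
grip_width: -0.0003
```

```bash
python3 -m handwheel '[{"x":0.03,"y":0,"z":0.11,"rx":0,"ry":0.1,"rz":0,"gripper":0},{"x":0.02,"y":0,"z":0.11,"rx":0,"ry":0.1,"rz":0,"gripper":0}]'
```

```text
clock: 17.53
ee_pos: [0.5032, 0.0033, 0.0216]
ee_rot: [-0.164, 0.986, -0.001, 0.004]
force: [-5.4, 0.4, 15.9]
grip_width: 0.0
```

```bash
python3 -m handwheel '[{"x":0.03,"y":0,"z":0.11,"rx":0,"ry":0.1,"rz":0,"gripper":0},{"x":0.02,"y":0,"z":0.11,"rx":0,"ry":0.1,"rz":0,"gripper":0}]'
```

```text
clock: 17.7
ee_pos: [0.5032, 0.0033, 0.0216]
ee_rot: [-0.164, 0.986, -0.001, 0.003]
force: [-4.2, 1.5, 15.2]
grip_width: -0.0004
```

Steady near 16 N. I'll hold it there well over half a second.

```bash
python3 -m handwheel '[{"x":0.03,"y":0,"z":0.11,"rx":0,"ry":0.1,"rz":0,"gripper":0},{"x":0.02,"y":0,"z":0.115,"rx":0,"ry":0,"rz":0,"gripper":0},{"x":0.03,"y":0,"z":0.115,"rx":0,"ry":0.1,"rz":0,"gripper":0}]'
```

```text
clock: 17.95
ee_pos: [0.5032, 0.0032, 0.0216]
ee_rot: [-0.164, 0.986, -0.002, 0.003]
force: [-4.7, 1.7, 15.1]
grip_width: -0.0001
```

```bash
python3 -m handwheel '[{"x":0.03,"y":0,"z":0.115,"rx":0,"ry":0,"rz":0,"gripper":0},{"x":0.03,"y":0,"z":0.115,"rx":0,"ry":0.1,"rz":0,"gripper":0},{"x":0.03,"y":0,"z":0.115,"rx":0,"ry":0,"rz":0,"gripper":0}]'
```

```text
clock: 18.2
ee_pos: [0.5032, 0.0032, 0.0216]
ee_rot: [-0.164, 0.986, -0.003, 0.004]
force: [-3.2, 1.5, 15.3]
grip_width: 0.0002
```

```bash
python3 -m handwheel '[{"x":0.03,"y":0,"z":0.115,"rx":0,"ry":0,"rz":0,"gripper":0},{"x":0.03,"y":0,"z":0.115,"rx":0,"ry":0.1,"rz":0,"gripper":0},{"x":0.03,"y":0,"z":0.115,"rx":0,"ry":0,"rz":0,"gripper":0}]'
```

```text
clock: 18.45
ee_pos: [0.5033, 0.0031, 0.0216]
ee_rot: [-0.164, 0.986, -0.003, 0.005]
force: [-4.4, 1.0, 15.9]
grip_width: -0.0001
```

```bash
python3 -m handwheel '[{"x":0.03,"y":0,"z":0.115,"rx":0,"ry":0,"rz":0,"gripper":0},{"x":0.03,"y":0,"z":0.115,"rx":0,"ry":0.1,"rz":0,"gripper":0},{"x":0.03,"y":0,"z":0.115,"rx":0,"ry":0,"rz":0,"gripper":0}]'
```

```text
clock: 18.7
ee_pos: [0.5033, 0.0031, 0.0216]
ee_rot: [-0.164, 0.986, -0.004, 0.005]
force: [-3.7, 1.0, 16.0]
grip_width: 0.0001
```

Held above 15 N for over a second. Lifting off to check.

```bash
python3 -m handwheel '[{"x":0,"y":0,"z":-0.5,"rx":0,"ry":0,"rz":0,"gripper":0},{"x":0,"y":0,"z":-2,"rx":0,"ry":0,"rz":0,"gripper":0},{"x":0,"y":0,"z":-3.5,"rx":0,"ry":0,"rz":0,"gripper":0},{"x":0,"y":0,"z":-3.5,"rx":0,"ry":0,"rz":0,"gripper":0},{"x":0,"y":0,"z":-3.5,"rx":0,"ry":0,"rz":0,"gripper":0}]';python3 to.py .5017 .0038 .17 198.9; python3 snap.py w15; python3 - <<'E'
from h import *
cv2.imwrite("pics/w15b.png",cv2.resize(cv2.imread("pics/w15.png")[130:330,215:415],None,fx=3,fy=3,interpolation=cv2.INTER_CUBIC))
cv2.imwrite("pics/s15.png",cv2.resize(env.get_image("side")[120:230,270:390],None,fx=6,fy=5.4,interpolation=cv2.INTER_CUBIC))
E
```

```text
clock: 19.12
ee_pos: [0.4962, 0.0045, 0.148]
ee_rot: [-0.164, 0.986, -0.001, -0.003]
force: [-0.4, -1.1, -0.2]
grip_width: -0.0003
shift cm [-0.48 -0.24 -2.2 ] rot deg [-0.03 -0.4   0.02] clk 19.12 F [-0.36 -1.09 -0.23] pos mm [496.24   4.48 147.99] grip -0.00030427723924167073
[0.49623513 0.00447601 0.14798817] [-1.64379339e-01  9.86390939e-01 -8.50031538e-04 -3.40976507e-03] [-0.36136321 -1.09204678 -0.22903279]
```

View pics/w15b.png

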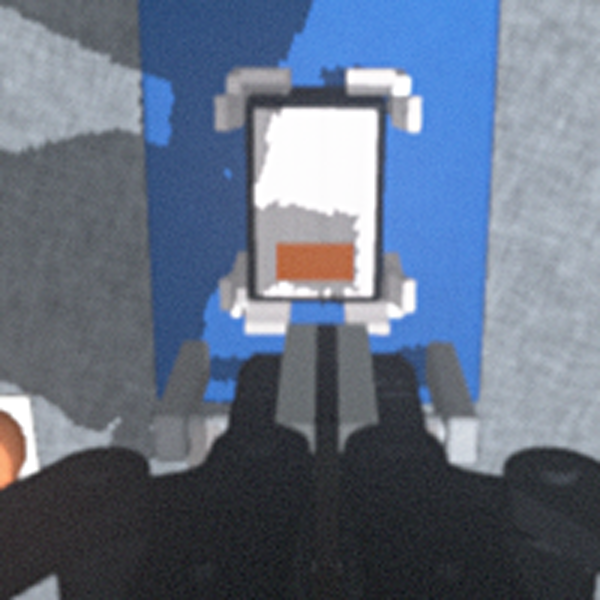

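View pics/s15.png

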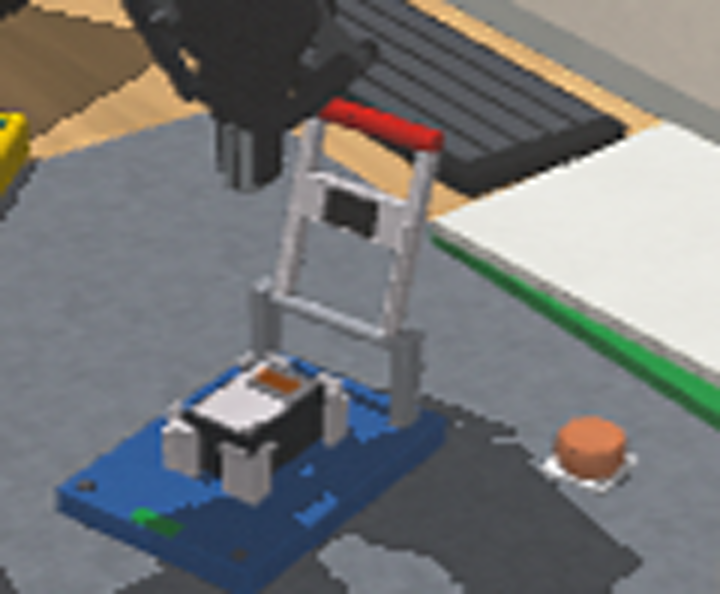

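```bash
cat > clamp.py <<'E'
from h import *
F=np.array([.5017,.0039,0]);a=np.radians(18.9)
ex=np.array([np.cos(a),np.sin(a),0]);ey=np.array([-np.sin(a),np.cos(a),0]);ez=np.array([0,0,1.])
def bar(t,y=0): return F+ex*(.066-.116*np.cos(t))+ey*y+ez*(.072+.116*np.sin(t))
def fx(x,y,z): return F+ex*x+ey*y+ez*z
E
python3 - <<'E'
from clamp import *
np.set_printoptions(precision=4,suppress=True)
for t in (0,.3,.6,.9,1.2,1.57,1.65,1.75,1.85): print(t,bar(t),project("side",[bar(t,.037),bar(t,-.037)]).ravel())
E
```

```text
0 [ 0.4544 -0.0123  0.072 ] [291.5183 193.0025 311.9778 202.4189]
0.3 [ 0.4593 -0.0106  0.1063] [292.2679 182.4472 313.0738 191.6832]
0.6 [ 0.4736 -0.0057  0.1375] [295.2948 170.9222 316.3704 179.8739]
0.9 [0.4959 0.0019 0.1629] [300.3118 159.7032 321.5474 168.3035]
1.2 [0.5244 0.0117 0.1801] [306.755  150.0525 328.0194 158.2817]
1.57 [0.5641 0.0252 0.188 ] [315.5591 141.8036 336.6725 149.6162]
1.65 [0.5728 0.0283 0.1876] [317.4558 140.662  338.5114 148.3965]
1.75 [0.5837 0.032  0.1861] [319.7773 139.5775 340.7494 147.222 ]
1.85 [0.5944 0.0356 0.1835] [322.0203 138.8773 342.8977 146.441 ]
```

```bash
python3 - <<'E'
from clamp import *
print(fx(.13,0,.185),fx(.13,0,.137))
E
python3 to.py .5 .004 .185 198.9;python3 to.py .6247 .046 .185 198.9
```

```text
[0.6246911  0.04600926 0.185     ] [0.6246911  0.04600926 0.137     ]
shift cm [ 0.03 -0.   -3.25] rot deg [-0.37  0.25  0.03] clk 19.22 F [ 0.06 -0.23 -1.22] pos mm [500.51   3.99 152.49] grip 0.00046319562905732333
shift cm [-13.12  -0.08  -3.19] rot deg [-0.37  0.25  0.03] clk 19.22 F [ 0.06 -0.23 -1.22] pos mm [500.51   3.99 152.49] grip 0.00046319562905732333
```

```bash
python3 -m handwheel '[{"x":0,"y":0,"z":-2.0,"rx":-0.4,"ry":0.2,"rz":0,"gripper":0},{"x":0,"y":0,"z":-2.0,"rx":0,"ry":0,"rz":0,"gripper":0},{"x":-3.3,"y":0,"z":-0.2,"rx":0,"ry":0,"rz":0,"gripper":0},{"x":-3.3,"y":0,"z":0,"rx":0,"ry":0,"rz":0,"gripper":0},{"x":-3.3,"y":0,"z":0,"rx":0,"ry":0,"rz":0,"gripper":0}]'; python3 to.py .6247 .046 .185 198.9
```

```text
clock: 19.63
ee_pos: [0.5922, 0.0354, 0.1965]
ee_rot: [-0.163, 0.987, 0.0, -0.0]
force: [0.5, -1.5, 0.5]
grip_width: -0.0002
shift cm [-3.42 -0.04  1.15] rot deg [ 0.03 -0.03 -0.16] clk 19.63 F [ 0.51 -1.49  0.51] pos mm [592.21  35.37 196.48] grip -0.00017408367228174374
```

```bash
python3 -m handwheel '[{"x":-3.4,"y":0,"z":0,"rx":0,"ry":0,"rz":0,"gripper":0},{"x":-0.2,"y":0,"z":0,"rx":0,"ry":0,"rz":0,"gripper":0},{"x":0,"y":0,"z":0,"rx":0,"ry":0,"rz":0,"gripper":0}]'; python3 to.py .6247 .046 .137 198.9;python3 - <<'E'
from h import *
cv2.imwrite("pics/s16.png",cv2.resize(env.get_image("side")[80:200,270:400],None,fx=6,fy=5,interpolation=cv2.INTER_CUBIC))
E
```

```text
clock: 19.88
ee_pos: [0.6318, 0.0493, 0.1916]
ee_rot: [-0.164, 0.987, 0.001, -0.001]
force: [-0.9, -0.5, -0.1]
grip_width: 0.0001
shift cm [ 0.77 -0.09  5.46] rot deg [ 0.09 -0.11 -0.08] clk 19.88 F [-0.89 -0.48 -0.08] pos mm [631.81  49.32 191.56] grip 6.782171134848692e-05
```

View pics/s16.png

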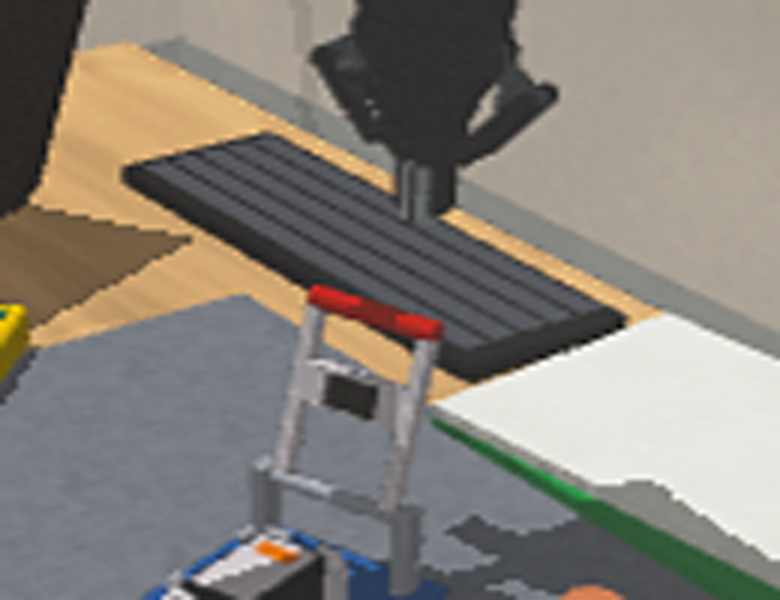

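```bash
python3 - <<'E'
from clamp import *
p=env.state()["ee_pos"]
for d in(0,.02,.03,.036,.045): print(d,project("side",[p+[0,0,d]])[0])
E
```

```text
0 [339.64347249 135.00574286]
0.02 [339.91169229 128.92565673]
0.03 [340.04800289 125.83750074]
0.036 [340.13050806 123.96890139]
0.045 [340.25529127 121.1436058 ]
```

```bash
python3 -m handwheel '[{"x":0,"y":0,"z":2.5,"rx":0,"ry":0,"rz":0,"gripper":0},{"x":0,"y":0,"z":2.3,"rx":0,"ry":0,"rz":0,"gripper":0},{"x":0,"y":0,"z":0.4,"rx":0,"ry":0,"rz":0,"gripper":0},{"x":0,"y":0,"z":0,"rx":0,"ry":0,"rz":0,"gripper":0}]'; python3 to.py .6247 .046 .137 198.9;python3 - <<'E'
from h import *
cv2.imwrite("pics/s17.png",cv2.resize(env.get_image("side")[80:200,270:400],None,fx=6,fy=5,interpolation=cv2.INTER_CUBIC))
E
python3 snap.py w17
```

```text
clock: 20.27
ee_pos: [0.6282, 0.0481, 0.1376]
ee_rot: [-0.163, 0.987, 0.001, -0.002]
force: [0.1, 0.0, 1.0]
grip_width: 0.0
shift cm [ 0.4  -0.09  0.06] rot deg [ 0.12 -0.21 -0.13] clk 20.27 F [0.07 0.01 1.  ] pos mm [628.17  48.08 137.57] grip 2.6681355579794766e-05
[0.6281877  0.04802893 0.13794043] [-1.63007217e-01  9.86622677e-01  6.56478645e-04 -1.97703880e-03] [-1.16033016 -0.33785878 -0.82311046]
```

View pics/s17.png

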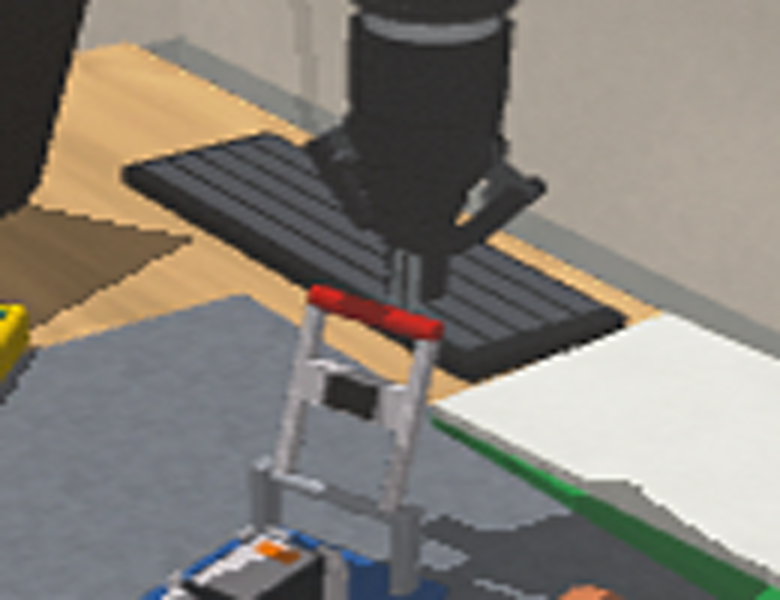

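View pics/w17.png

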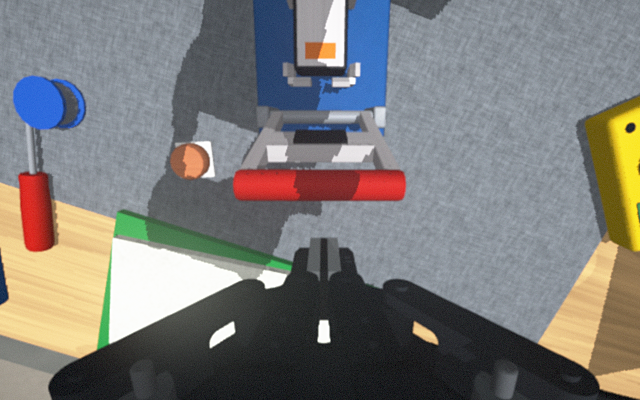

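```bash
python3 -m handwheel '[{"x":1.5,"y":0,"z":0,"rx":0,"ry":0,"rz":0,"gripper":0},{"x":1.5,"y":0,"z":0,"rx":0,"ry":0,"rz":0,"gripper":0},{"x":1.5,"y":0,"z":0,"rx":0,"ry":0,"rz":0,"gripper":0},{"x":1.5,"y":0,"z":0,"rx":0,"ry":0,"rz":0,"gripper":0},{"x":0,"y":0,"z":0,"rx":0,"ry":0,"rz":0,"gripper":0}]'; python3 to.py .5395 .0169 .136 198.9;python3 - <<'E'
from h import *
cv2.imwrite("pics/s18.png",cv2.resize(env.get_image("side")[80:200,270:400],None,fx=6,fy=5,interpolation=cv2.INTER_CUBIC))
E
```

```text
clock: 20.78
ee_pos: [0.5745, 0.0279, 0.1471]
ee_rot: [-0.163, 0.987, -0.001, 0.007]
force: [0.5, 0.8, 0.0]
grip_width: -0.0
shift cm [3.68 0.09 1.06] rot deg [-0.23  0.76 -0.14] clk 20.78 F [0.5  0.8  0.05] pos mm [574.49  27.91 147.05] grip -6.976686269697414e-06
```

View pics/s18.png

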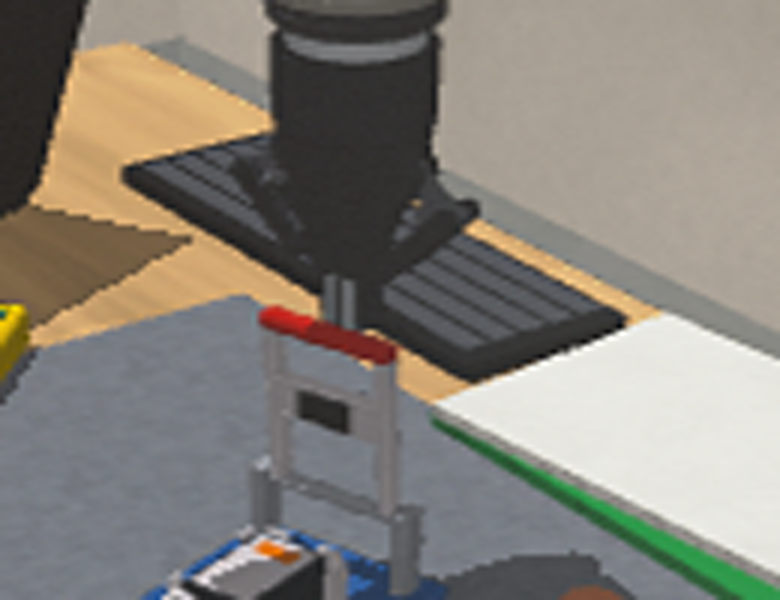

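```bash
python3 -m handwheel '[{"x":-0.2,"y":0,"z":1.2,"rx":0,"ry":0.7,"rz":0,"gripper":0},{"x":0,"y":0,"z":0.4,"rx":0,"ry":0,"rz":0,"gripper":0},{"x":1.3,"y":0,"z":0.2,"rx":0,"ry":0,"rz":0,"gripper":0},{"x":1.3,"y":0,"z":0.2,"rx":0,"ry":0,"rz":0,"gripper":0},{"x":0.5,"y":0,"z":0.2,"rx":0,"ry":0,"rz":0,"gripper":0}]'; python3 to.py .5395 .0169 .133 198.9;python3 - <<'E'
from h import *
cv2.imwrite("pics/s19.png",cv2.resize(env.get_image("side")[80:200,270:400],None,fx=6,fy=5,interpolation=cv2.INTER_CUBIC))
E
```

```text
clock: 21.25
ee_pos: [0.5544, 0.0195, 0.1254]
ee_rot: [-0.163, 0.987, -0.003, 0.006]
force: [0.9, 1.2, 0.8]
grip_width: -0.0003
shift cm [ 1.49  0.23 -0.78] rot deg [-0.43  0.57 -0.1 ] clk 21.25 F [0.86 1.23 0.75] pos mm [554.39  19.48 125.41] grip -0.0003103991413867657
```

View pics/s19.png

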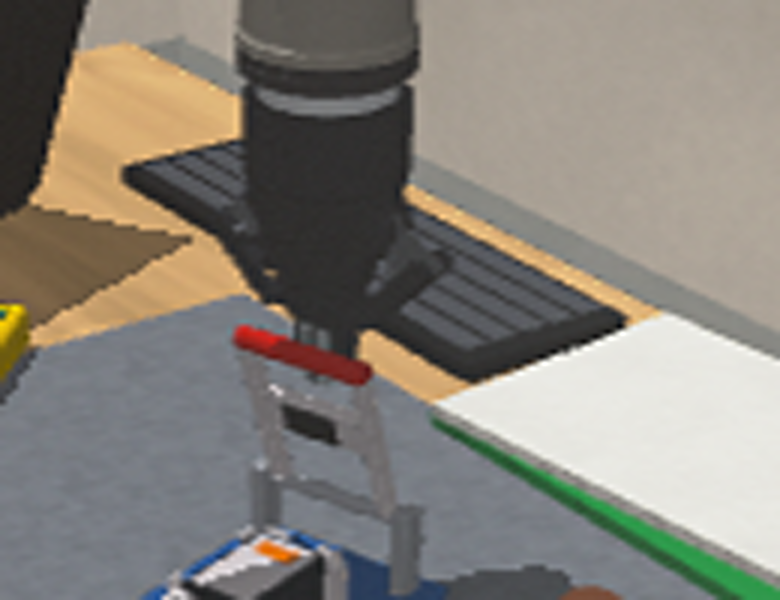

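```bash
python3 -m handwheel '[{"x":1.2,"y":0.1,"z":-0.4,"rx":-0.3,"ry":0.5,"rz":0,"gripper":0},{"x":1.2,"y":0,"z":-0.1,"rx":0,"ry":0,"rz":0,"gripper":0},{"x":1.2,"y":0,"z":0,"rx":0,"ry":0,"rz":0,"gripper":0},{"x":0.8,"y":0,"z":0,"rx":0,"ry":0,"rz":0,"gripper":0},{"x":0,"y":0,"z":0,"rx":0,"ry":0,"rz":0,"gripper":0}]'; python3 to.py .5135 .0078 .133 198.9;python3 - <<'E'
from h import *
cv2.imwrite("pics/s20.png",cv2.resize(env.get_image("side")[80:200,270:400],None,fx=6,fy=5,interpolation=cv2.INTER_CUBIC))
E
```

```text
clock: 21.72
ee_pos: [0.5115, 0.0062, 0.1294]
ee_rot: [-0.164, 0.987, -0.0, -0.0]
force: [0.6, -1.2, 0.2]
grip_width: 0.0002
shift cm [-0.24  0.09 -0.36] rot deg [-0.03 -0.05 -0.06] clk 21.72 F [ 0.62 -1.18  0.22] pos mm [511.54   6.23 129.41] grip 0.0002381200171401154
```

View pics/s20.png

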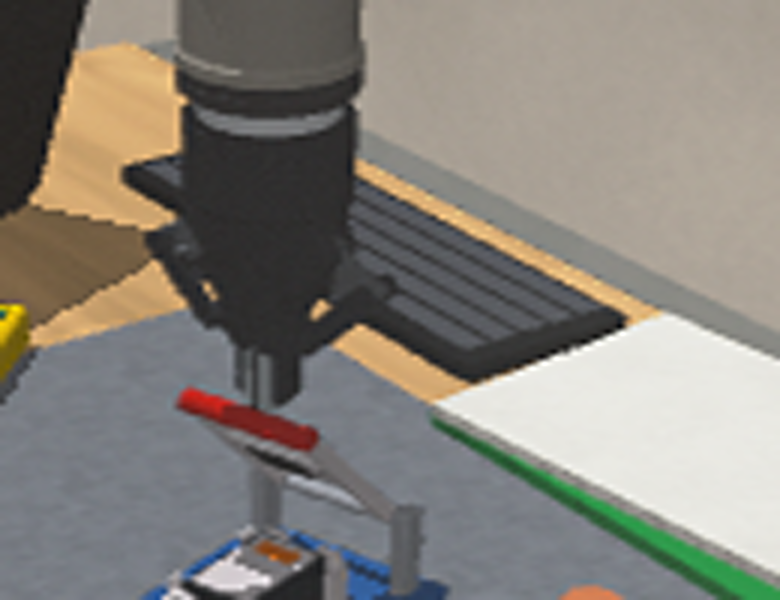

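```bash
python3 -m handwheel '[{"x":-0.3,"y":0,"z":-2.8,"rx":0,"ry":0,"rz":0,"gripper":0},{"x":1.4,"y":0,"z":0,"rx":0,"ry":0,"rz":0,"gripper":0},{"x":1.4,"y":0,"z":0,"rx":0,"ry":0,"rz":0,"gripper":0},{"x":0,"y":0,"z":0,"rx":0,"ry":0,"rz":0,"gripper":0}]'; python3 - <<'E'
from clamp import *
print(fx(-.017,0,.138))
E
python3 to.py .4856 -.0016 .138 198.9
```

```text
clock: 22.1
ee_pos: [0.4897, -0.0017, 0.159]
ee_rot: [-0.164, 0.986, -0.0, -0.0]
force: [0.9, -0.4, -0.1]
grip_width: -0.0003
[ 0.48561655 -0.0016066   0.138     ]
shift cm [0.39 0.15 2.1 ] rot deg [-0.03 -0.03 -0.04] clk 22.1 F [ 0.94 -0.37 -0.14] pos mm [489.75  -1.7  159.01] grip -0.00029965246160287146
```

```bash
python3 -m handwheel '[{"x":0.4,"y":0.1,"z":1.6,"rx":0,"ry":0,"rz":0,"gripper":0},{"x":0.8,"y":0,"z":1.2,"rx":0,"ry":0,"rz":0,"gripper":0},{"x":0.8,"y":0,"z":1.2,"rx":0,"ry":0,"rz":0,"gripper":0},{"x":0,"y":0,"z":0,"rx":0,"ry":0,"rz":0,"gripper":0}]'; python3 to.py .4658 -.0084 .108 198.9;python3 - <<'E'
from h import *
cv2.imwrite("pics/s21.png",cv2.resize(env.get_image("side")[110:230,260:390],None,fx=6,fy=5,interpolation=cv2.INTER_CUBIC))
E
```

```text
clock: 22.43
ee_pos: [0.4739, -0.0071, 0.1191]
ee_rot: [-0.164, 0.987, -0.001, 0.002]
force: [0.1, -0.6, -0.5]
grip_width: -0.0002
shift cm [0.81 0.14 1.11] rot deg [-0.15  0.24 -0.06] clk 22.43 F [ 0.06 -0.65 -0.53] pos mm [473.89  -7.1  119.14] grip -0.00020928539738878098
```

View pics/s21.png

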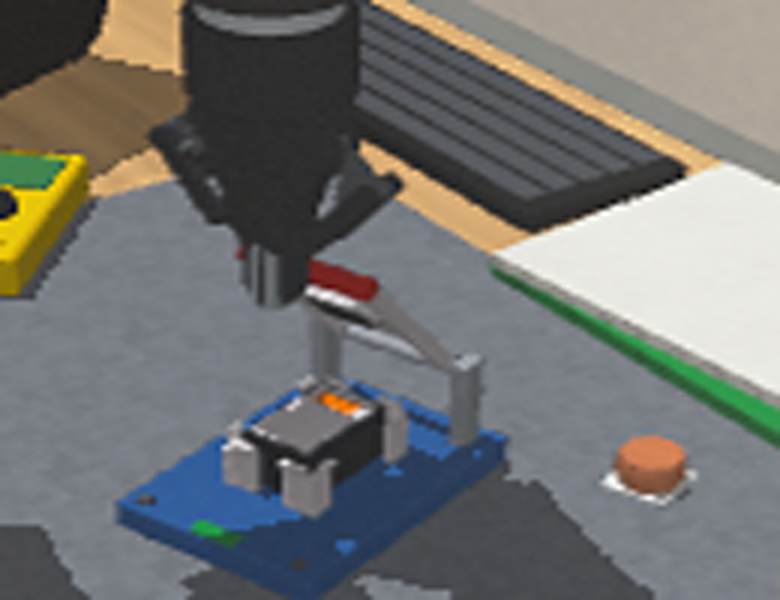

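```bash
python3 -m handwheel '[{"x":0.3,"y":0.1,"z":-3.2,"rx":0,"ry":0.2,"rz":0,"gripper":0},{"x":0,"y":0,"z":-0.8,"rx":0,"ry":0,"rz":0,"gripper":0},{"x":-1.4,"y":0,"z":0,"rx":0,"ry":0,"rz":0,"gripper":0},{"x":-1.2,"y":0,"z":0,"rx":0,"ry":0,"rz":0,"gripper":0},{"x":0,"y":0,"z":0,"rx":0,"ry":0,"rz":0,"gripper":0}]'; python3 - <<'E'
from clamp import *
print(fx(-.005,0,.138))
E
python3 to.py .497 .0023 .138 198.9
```

```text
clock: 22.9
ee_pos: [0.5028, 0.002, 0.1662]
ee_rot: [-0.163, 0.987, -0.002, 0.005]
force: [-0.5, -0.9, -0.4]
grip_width: -0.0
[0.49696957 0.00228041 0.138     ]
shift cm [0.56 0.23 2.81] rot deg [-0.34  0.5  -0.11] clk 22.9 F [-0.49 -0.91 -0.42] pos mm [502.79   2.03 166.16] grip -4.997053281236605e-06
```

```bash
python3 -m handwheel '[{"x":0.5,"y":0.2,"z":1.0,"rx":-0.3,"ry":0.5,"rz":0,"gripper":0},{"x":0,"y":0,"z":1.2,"rx":0,"ry":0,"rz":0,"gripper":0},{"x":0,"y":0,"z":0,"rx":0,"ry":0,"rz":0,"gripper":0}]'; python3 to.py .497 .0023 .138 198.9;python3 - <<'E'
from h import *
cv2.imwrite("pics/s22.png",cv2.resize(env.get_image("side")[110:230,260:390],None,fx=6,fy=5,interpolation=cv2.INTER_CUBIC))
E
```

```text
clock: 23.15
ee_pos: [0.4982, 0.0026, 0.1437]
ee_rot: [-0.164, 0.986, -0.0, 0.001]
force: [-0.9, 0.5, -0.2]
grip_width: -0.0
shift cm [0.12 0.01 0.57] rot deg [-0.07  0.07 -0.04] clk 23.15 F [-0.86  0.53 -0.23] pos mm [498.19   2.6  143.75] grip -4.624512825096218e-05
```

View pics/s22.png

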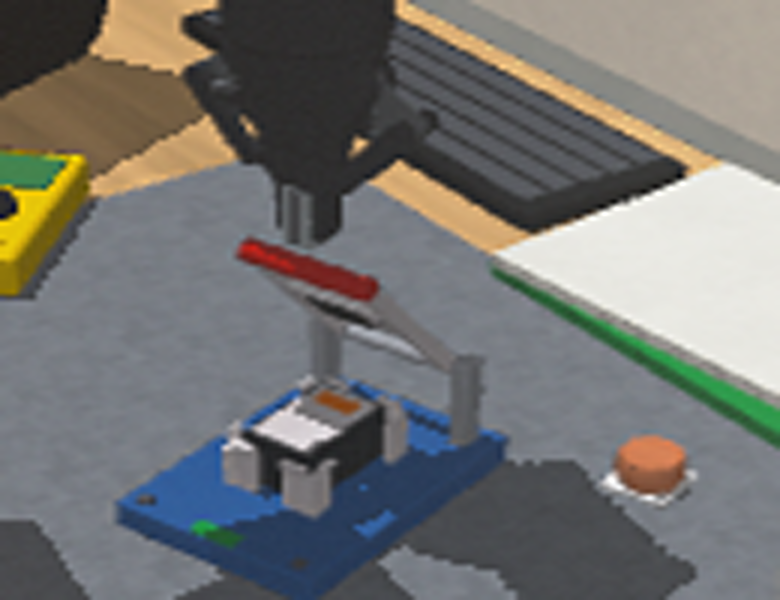

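```bash
python3 -m handwheel '[{"x":0,"y":0,"z":0.9,"rx":0,"ry":0,"rz":0,"gripper":0},{"x":0.6,"y":0,"z":0.8,"rx":0,"ry":0,"rz":0,"gripper":0},{"x":0.8,"y":0,"z":0.8,"rx":0,"ry":0,"rz":0,"gripper":0},{"x":0,"y":0,"z":0,"rx":0,"ry":0,"rz":0,"gripper":0}]'; python3 to.py .497 .0023 .138 198.9;python3 - <<'E'
from h import *
cv2.imwrite("pics/s23.png",cv2.resize(env.get_image("side")[110:230,260:390],None,fx=6,fy=5,interpolation=cv2.INTER_CUBIC))
E
```

```text
clock: 23.53
ee_pos: [0.4825, -0.0028, 0.119]
ee_rot: [-0.164, 0.986, -0.001, -0.001]
force: [-0.4, 0.0, 1.2]
grip_width: 0.0003
shift cm [-1.54  0.   -1.91] rot deg [-0.08 -0.09 -0.02] clk 23.53 F [-0.36  0.01  1.22] pos mm [482.45  -2.75 118.97] grip 0.0003012422439552371
```

View pics/s23.png

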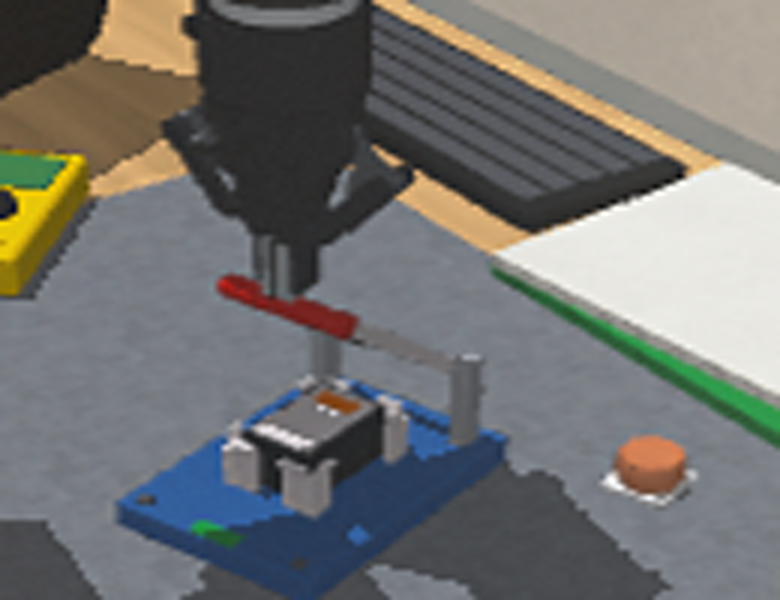

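```bash
python3 -m handwheel '[{"x":0.8,"y":0,"z":1.2,"rx":0,"ry":0,"rz":0,"gripper":0},{"x":0.7,"y":0,"z":1.2,"rx":0,"ry":0,"rz":0,"gripper":0},{"x":0.5,"y":0,"z":1.2,"rx":0,"ry":0,"rz":0,"gripper":0},{"x":0,"y":0,"z":0,"rx":0,"ry":0,"rz":0,"gripper":0}]'; python3 - <<'E'
from clamp import *
print(fx(-.052,0,.045))
cv2.imwrite("pics/s24.png",cv2.resize(env.get_image("side")[110:230,260:390],None,fx=6,fy=5,interpolation=cv2.INTER_CUBIC))
E
python3 to.py .4525 -.013 .045 198.9
```

```text
clock: 23.92
ee_pos: [0.4672, -0.0096, 0.0849]
ee_rot: [-0.164, 0.987, -0.002, 0.003]
force: [0.3, 1.1, -0.5]
grip_width: -0.0001
[ 0.45250356 -0.01294371  0.045     ]
shift cm [1.65 0.23 4.09] rot deg [-0.32  0.44 -0.06] clk 23.97 F [0.63 0.43 0.32] pos mm [468.51  -9.73  85.99] grip 0.00016948864248758733
```

View pics/s24.png

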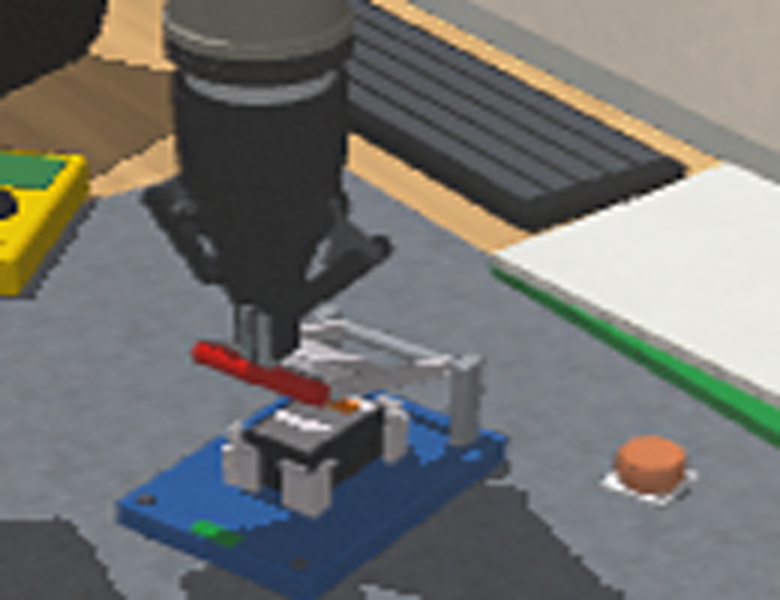

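```bash
python3 -m handwheel '[{"x":0.8,"y":0.2,"z":1.0,"rx":-0.3,"ry":0.4,"rz":0,"gripper":0},{"x":0.4,"y":0,"z":1.0,"rx":0,"ry":0,"rz":0,"gripper":0},{"x":0.2,"y":0,"z":0.9,"rx":0,"ry":0,"rz":0,"gripper":0},{"x":0,"y":0,"z":0,"rx":0,"ry":0,"rz":0,"gripper":0}]'; python3 to.py .4525 -.013 .045 198.9;python3 - <<'E'
from clamp import *
cv2.imwrite("pics/s25.png",cv2.resize(env.get_image("side")[110:230,260:390],None,fx=6,fy=5,interpolation=cv2.INTER_CUBIC))
E
```

```text
clock: 24.3
ee_pos: [0.4604, -0.0127, 0.0602]
ee_rot: [-0.164, 0.987, -0.001, 0.005]
force: [-0.3, 0.2, 0.6]
grip_width: 0.0003
shift cm [0.77 0.23 1.51] rot deg [-0.26  0.54 -0.07] clk 24.3 F [-0.34  0.22  0.57] pos mm [460.39 -12.7   60.19] grip 0.0002732620147992255
```

View pics/s25.png

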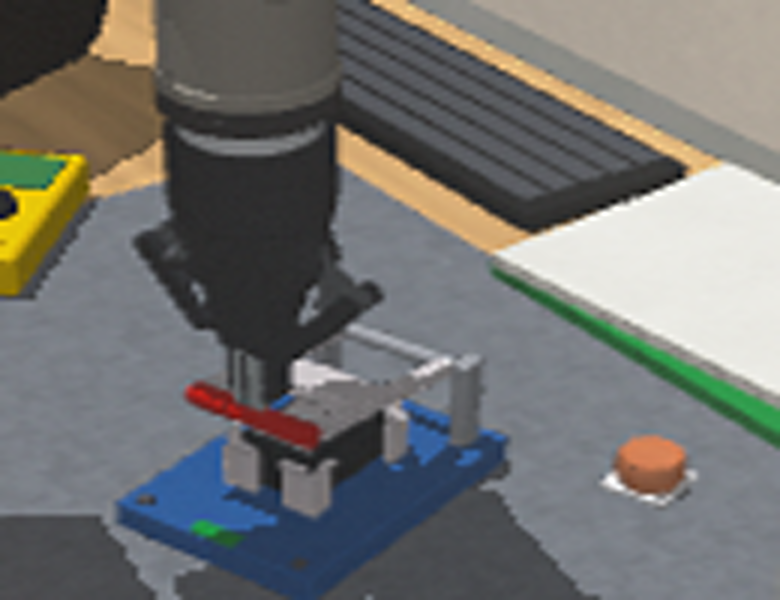

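```bash
python3 -m handwheel '[{"x":0.6,"y":0.2,"z":0.2,"rx":-0.2,"ry":0.5,"rz":0,"gripper":0},{"x":0.2,"y":0,"z":0.5,"rx":0,"ry":0,"rz":0,"gripper":0},{"x":0,"y":0,"z":0.5,"rx":0,"ry":0,"rz":0,"gripper":0},{"x":0,"y":0,"z":0,"rx":0,"ry":0,"rz":0,"gripper":0}]'; python3 to.py .4525 -.013 .045 198.9
```

```text
clock: 24.68
ee_pos: [0.4558, -0.0137, 0.0509]
ee_rot: [-0.164, 0.986, -0.002, 0.004]
force: [-0.4, 0.0, -0.2]
grip_width: -0.0002
shift cm [0.29 0.18 0.59] rot deg [-0.26  0.39 -0.05] clk 24.68 F [-0.45  0.03 -0.24] pos mm [455.77 -13.72  50.88] grip -0.00017846276229615486
```

```bash
python3 -m handwheel '[{"x":0.2,"y":0.1,"z":0.4,"rx":0,"ry":0.3,"rz":0,"gripper":0},{"x":0,"y":0,"z":0,"rx":0,"ry":0,"rz":0,"gripper":0}]';python3 -m handwheel '[{"x":0,"y":0,"z":0.25,"rx":0,"ry":0,"rz":0,"gripper":0},{"x":0,"y":0,"z":0,"rx":0,"ry":0,"rz":0,"gripper":0}]';python3 - <<'E'
from clamp import *
cv2.imwrite("pics/s26.png",cv2.resize(env.get_image("side")[110:230,260:390],None,fx=6,fy=5,interpolation=cv2.INTER_CUBIC))
E
```

```text
clock: 24.85
ee_pos: [0.4539, -0.0135, 0.0467]
ee_rot: [-0.164, 0.987, -0.002, 0.001]
force: [0.1, 0.8, -0.2]
grip_width: -0.0002
clock: 25.02
ee_pos: [0.4539, -0.0134, 0.0439]
ee_rot: [-0.164, 0.987, -0.002, 0.001]
force: [-0.2, 0.2, 0.0]
grip_width: 0.0002
```

View pics/s26.png

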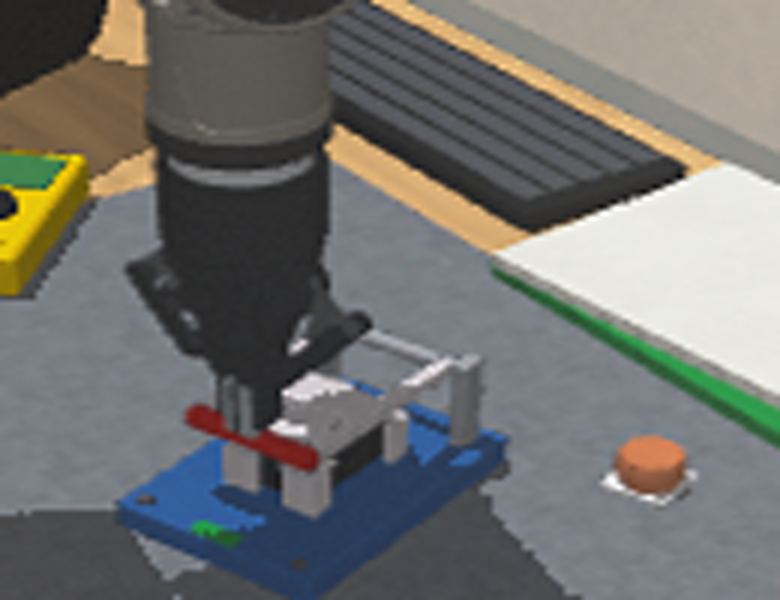

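```bash
python3 -m handwheel '[{"x":0,"y":0,"z":0.15,"rx":0,"ry":0,"rz":0,"gripper":0},{"x":0,"y":0,"z":0,"rx":0,"ry":0,"rz":0,"gripper":0}]'
```

```text
clock: 25.23
ee_pos: [0.4544, -0.0135, 0.043]
ee_rot: [-0.164, 0.986, -0.002, 0.002]
force: [-0.8, 1.2, 2.9]
grip_width: 0.0
```

```bash
python3 -m handwheel '[{"x":0,"y":0,"z":0.15,"rx":0,"ry":0,"rz":0,"gripper":0},{"x":0,"y":0,"z":0,"rx":0,"ry":0,"rz":0,"gripper":0}]'
```

```text
clock: 25.4
ee_pos: [0.4544, -0.0136, 0.043]
ee_rot: [-0.164, 0.986, -0.003, 0.002]
force: [-1.7, -0.3, 2.8]
grip_width: 0.0002
```

```bash
python3 -m handwheel '[{"x":0,"y":0,"z":0.15,"rx":0,"ry":0,"rz":0,"gripper":0},{"x":0,"y":0,"z":0,"rx":0,"ry":0,"rz":0,"gripper":0}]'
```

```text
clock: 25.57
ee_pos: [0.4545, -0.0136, 0.0431]
ee_rot: [-0.164, 0.986, -0.003, 0.002]
force: [-0.5, 0.6, 0.4]
grip_width: -0.0
```

```bash
python3 -m handwheel '[{"x":0.05,"y":0,"z":0.22,"rx":0,"ry":0.1,"rz":0,"gripper":0}]'
```

```text
clock: 25.65
ee_pos: [0.4546, -0.0137, 0.0422]
ee_rot: [-0.164, 0.986, -0.003, 0.002]
force: [-5.4, 2.7, 29.3]
grip_width: 0.0001
```

```bash
python3 -m handwheel '[{"x":0,"y":0,"z":-1,"rx":0,"ry":0,"rz":0,"gripper":0},{"x":0,"y":0,"z":-3,"rx":0,"ry":0,"rz":0,"gripper":0},{"x":0,"y":0,"z":-4,"rx":0,"ry":0,"rz":0,"gripper":0},{"x":1,"y":0,"z":-3.5,"rx":0,"ry":0,"rz":0,"gripper":0},{"x":1,"y":0,"z":-1.5,"rx":0,"ry":0,"rz":0,"gripper":0}]'; python3 -m handwheel '[{"x":2,"y":0,"z":0,"rx":0,"ry":0,"rz":0,"gripper":0},{"x":2,"y":0,"z":0,"rx":0,"ry":0,"rz":0,"gripper":0},{"x":0,"y":0,"z":0,"rx":0,"ry":0,"rz":0,"gripper":0}]'; python3 snap.py w27; python3 - <<'E'
from clamp import *
cv2.imwrite("pics/s27f.png",env.get_image("side"))
cv2.imwrite("pics/s27.png",cv2.resize(cv2.imread("pics/s27f.png")[130:230,260:390],None,fx=6,fy=6,interpolation=cv2.INTER_CUBIC))
cv2.imwrite("pics/t27.png",env.get_image("top"))
E
```

```text
clock: 26.07
ee_pos: [0.4332, -0.0188, 0.1739]
ee_rot: [-0.164, 0.986, -0.002, -0.001]
force: [0.3, 0.1, -0.1]
grip_width: -0.0002
clock: 26.32
ee_pos: [0.3961, -0.0328, 0.1789]
ee_rot: [-0.165, 0.986, -0.004, 0.004]
force: [0.0, 0.6, -0.2]
grip_width: -0.0
[ 0.3961059  -0.03282621  0.17894273] [-0.16471974  0.9863256  -0.00396875  0.00366887] [ 0.00686787  0.58738329 -0.17574803]
```

View pics/s27.png

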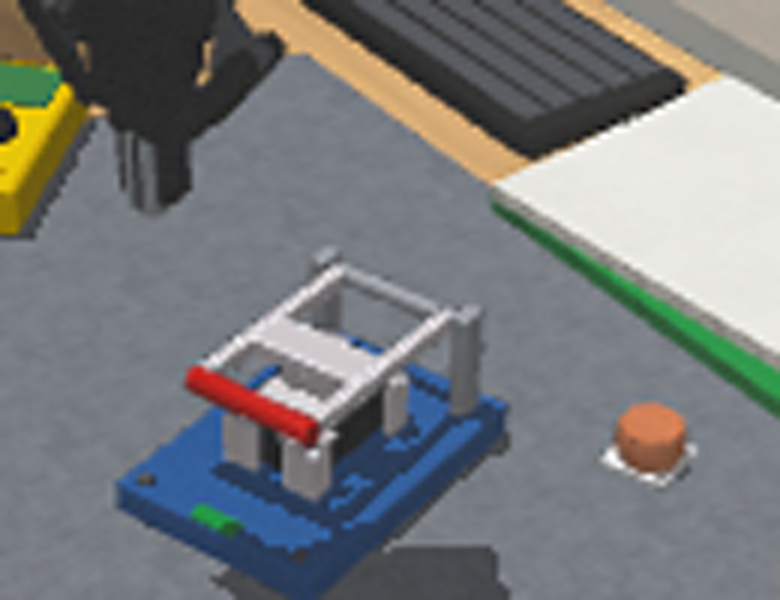

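View pics/w27.png

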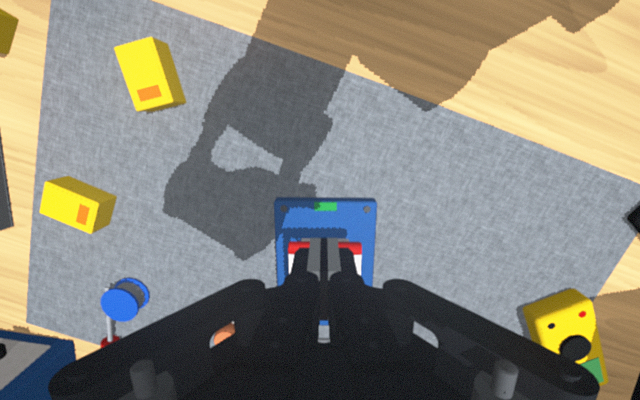

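View pics/s27f.png

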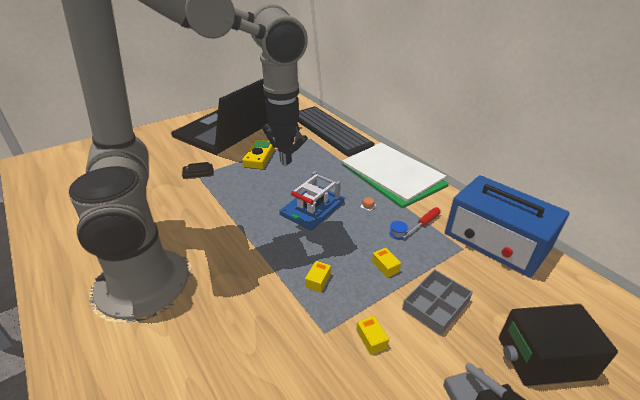

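View pics/t27.png

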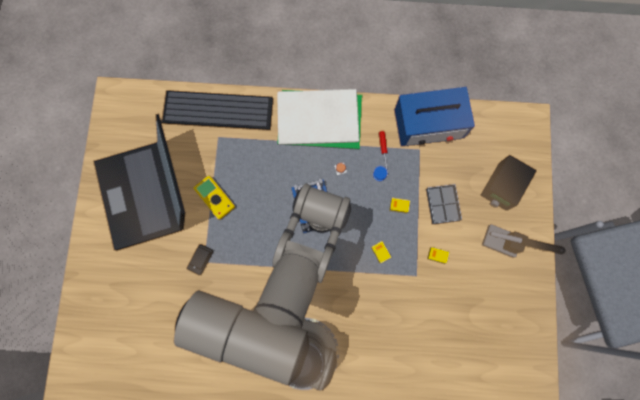

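The clamp bar ends sit at (291.5,192.5) and (311.5,201.6) in the side view; shut predicts (291.5,193.0) and (312.0,202.4). The module is level and low between the guides, the arm is clear, and the bystanders look unmoved. Handing in.

```bash
python3 -c "
from station import env
print(env.state()['clock'],env.sign_off())"
```

```text
the job is handed in; nothing more can be done
26.4667 None
```

I seated the module, pressed it to its stop by hand, then swung the clamp shut over it. The job went in at 26.5 s.

- **Insertion:** I gripped the module, set it in the pocket inside all four guides and let go. I then pressed on the middle of its top with closed fingers.
- **Press:** The pin block slid about 11 mm at roughly 3–4 N of push, then the load climbed sharply at the stop. I held 15–16 N for over a second. The highest reading was about 20 N down (21 N including sideways drag), or about 24 N if the module's weight is counted.
- **Clamp:** I pushed the red bar from behind, then from above, until it stopped. My first push from above missed the bar, without contact, and I repeated it. The last check push gave about 29 N on the bar against its hard stop, more than I intended.
- **Last checks:** In the side view the bar ends lie within a pixel of where a shut clamp should be. The module is level and low, the gripper is clear, and the other things look unmoved. I did not measure the gap between the pad and the module directly.
- **Disagreements:** The real fingertips were about 36 mm short of the reported TCP. Because of this, my first grasp closed above the module without touching it, and I corrected for it after that. The sliding force also read lower than the stated 8 N: about 6 N with the module's weight, though I read it at rest rather than while moving.

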